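# Stack the two decks on a robot chassis

### The job

Build up the robot chassis: take the deck plate with the battery box off its sloping stand and lower it, held in the gripper, over all four posts until it rests flat on the collars at their feet, and let go. Then do the same with the deck plate that has the carry handle, lowering it over the same posts until it rests flat on the shoulders further up. Either deck may go on either way round lengthwise; set them down rather than drop them, and leave the other things on the bench where they are.

Things in the scene. Friction and masses are not known exactly. Their poses are not given: they have to be found in the camera images.
- battery_deck_mid (a point): middle of the deck plate with the battery box: a black box 70 (x) x 40 (y) x 45 mm high fixed at the middle of the plate's upper face. This point lies inside the box, 25 mm above the plate's underside, 20 mm above its upper face and 25 mm below the box's top. x along the plate, y across, z out of its upper face. Hold by the box across its 40 mm width (closing along y).
- handle_deck_mid (a point): middle of the deck plate with the carry handle: a black bar 100 (x) x 16 (y) x 18 mm high on two legs, 32 to 50 mm above the plate's upper face. This point lies under the bar, 27.5 mm above the plate's underside; the bar's middle is 18.5 mm and its top 27.5 mm further up z. x along the plate, y across, z out of its upper face. Hold by the bar across its 16 mm width.
- battery_deck: the whole battery deck, an aluminium plate 170 (x) x 110 (y) x 5 mm, four through holes of 23 mm at x = +-65, y = +-35 mm; 0.2 to 0.42 kg. Origin: centre of its underside. Same either way round. Starts loose on one of the two stands (which one varies), tilted 30 degrees with it, x up the slope.
- handle_deck: the whole handle deck, an aluminium plate 170 (x) x 110 (y) x 5 mm, four through holes of 13 mm at x = +-65, y = +-35 mm; 0.2 to 0.42 kg. Origin: centre of its underside. Same either way round. Starts loose on the other stand, tilted 30 degrees with it, x up the slope.
- chassis: black four-wheeled robot chassis fixed to the bench, 200 (x) x 160 mm (y) over the wheels, wheel tops at 69 mm. Origin on the bench under its middle, x along its length, z up. Four upright posts at x = +-65, y = +-35 mm: collar of 30 mm diameter up to 75 mm height, column of 18 mm diameter up to a flat shoulder at 140 mm, stud of 9 mm diameter, tapered at its tip at 158 mm.
- collar_seat (a point): point amid the four posts level with the collars' tops, 75 mm above the bench: where the centre of the battery deck's underside finally lies (its middle point then 100 mm above the bench). Axes as the chassis.
- shoulder_seat (a point): point amid the four posts level with the shoulders, 140 mm above the bench: where the centre of the handle deck's underside finally lies (its middle point then 167.5 mm above the bench). Axes as the chassis.
- stand_a: fixed grey sloping stand, 124 mm wide (y); its face, 186 mm long, rises 30 degrees towards +x, the low edge (25 mm high) to the robot, with a lip 11 mm high square to the face; high edge 116 mm. Origin on the bench under its middle, where the face is 70 mm high.
- stand_b: a second stand, the same as the first, at the other side of the chassis.
- spare_wheel: a loose spare rubber wheel lying flat, 68 mm across, 24 mm high, in front of the chassis (bystander). Origin at the centre of its underside.
- gear_motor: a loose small gear motor, 100 mm long, 40 mm high, lying in front of the chassis (bystander). Origin at the centre of its underside.
- screw_jar: a loose whitish jar with a white lid, 52 mm across, 75 mm high, beyond the left of the chassis (bystander). Origin at the centre of its underside.
- oil_can: a loose plain steel can, 48 mm across, 85 mm high, beyond the right of the chassis (bystander). Origin at the centre of its underside.
- screwdriver: a loose screwdriver with a black handle, about 200 mm long, lying at the far left, beyond the left stand (bystander).
- wrench: a loose steel wrench, about 180 mm long, lying behind the chassis (bystander).
- meter: a loose grey hand-held meter, 160 x 80 x 42 mm, lying behind the chassis (bystander). Origin at the centre of its underside.
There are look-alikes about, which are no part of the job. Leave any yellow look-alike of the handle_deck alone.

How it is judged:
By the outcome, as a careful person would: the job done as asked, in the order asked, and still so for the second after the job is handed in, with the robot touching nothing.
It also fails if it takes over 72 s, if anything falls off the work surface, if the arm or the gripper's body presses on something with over 40 N, if the wrist force passes 120 N, or if a joint passes its speed limit or range.

### The arm

A 6-joint arm with a two-finger parallel gripper is mounted at the origin on the work surface. World frame = base frame: x ahead of the robot, y to its left, z up, the work surface at z = 0. Lengths are in m, angles in rad, forces in N, time in s.
With the tool pointing down it reaches from about 0.3 to 1 m from the base axis. Payload 5.1 kg.
Tool frame: the origin (TCP) lies midway between the tips of the shut fingers; the grasp point (between the pads) lies manip.grasp_offset behind it (manip.grasp_offset is the distance from the TCP to the grasp point, in m); z points along the fingers, y is the direction in which the jaws open and shut (so a half turn about z gives the same grasp; the last joint's range is limited). The gripper opens to 95 mm and grips with 3 to 60 N. Pads are 20 mm wide; open, the fingers measure 119 mm over their backs; the gripper's body (75 mm by 180 mm) begins 59 mm behind the grasp point.
Start: joints at [-1.412, 0.124, 1.65, -0, 1.367, -0.083], TCP at [0.156, -0.631, 0.215] pointing down, gripper open.
Joint ranges: [-2.61, 2.61], [-1.02, 2.33], [0.03, 2.71], [-1.35, 4.49], [0.32, 2.68], [-2.91, 2.91]. Speed limits (rad/s): [2.57, 2.57, 3.14, 3.14, 3.14, 3.14].

### API

Orientations are given as [roll, pitch, yaw] about the fixed x, y, z axes, in that order (R = Rz(yaw) Ry(pitch) Rx(roll)).
In Python, from bench import sense, eyes, manip gives the robot as it stands.
- The arm moves only by the shell command python3 -m creep 'ROWS' [FORCE]. ROWS is JSON, a list that holds one entry, the list of rows, each a list of 5 numbers: the shift along the tool's x, y, z in cm, then the turn about the tool's z in rad, then the finger opening in cm, from 0 to 9.51. A call has 1 to 8 rows; each row is the pose to reach, as a shift and turn from the pose commanded when the call began, along the tool's axes at that moment; what a row does not reach only later rows make up. A row lasts 1/12 s, in which the tool goes at most 41.7 mm and 7.16 degrees, less where a joint would pass 70% of its speed; a pose out of reach is approached as far as the arm can. A call with a gripper value outside its range is refused whole. The fingers move at their own pace and stop on an object; FORCE is the grip in N (left out, the last holds). Time passes only in rows, so rows that repeat a pose let the fingers close. It gives the time, the measured TCP pose, the force and the opening at its end, in the units of the state.
- sense(): the state, without advancing time (a new reading comes with each control period).
- eyes.read_camera(name): name is "side" or "top"; returns the picture (420x560x3 uint8, blue, green, red); there is no depth.
- eyes.calibration(name): a dict with "mtx" (3x3 intrinsics, pixels), "rvec" (rotation vector, rad) and "tvec" (3), from world to camera coordinates, as OpenCV has them. Camera axes: x right, y down, z forward; pixel columns grow to the right and rows downward; lengths in m; the calibration is good to about 2 mm. A picture is of the moment at which its call begins. calibration takes no time and is no camera call.
- manip.job_done(): hands the job in, once; it reports no verdict.
The state is a dict: "time_s": time; "joint_positions": joint angles; "dq": joint speeds; "joint_efforts": joint torques, N m; "position": TCP position; "tcp_rot": TCP orientation; "force": force on the tool from outside, world axes, zero at the start; "ft_torque": the same for the moment, N m; "finger_gap": finger opening in m.
Only numpy, scipy, OpenCV 4.12 (cv2) and the standard library are available. Lean on these libraries where they do the work, as an engineer would, in place of code of your own. Each camera call takes 0.05 s, during which the arm holds its last target.

## Working session

There is one attempt and no reset: what is moved stays moved. The work goes in short steps, Python scripts to look and compute and a shell command to move; the robot and the scene stay as the last step left them, time stands still between calls to the robot, and variables do not carry over. Pictures are saved under pics/ and viewed, and the job is handed in when it is done.

```bash
ls; mkdir -p pics; python3 - <<'E'
from bench import sense, eyes, manip
import cv2
s=sense();print(s['time_s'],s['position'],s['tcp_rot'],s['finger_gap'],manip.grasp_offset)
for n in("side","top"):
    cv2.imwrite(f"pics/{n}0.png",eyes.read_camera(n)); c=eyes.calibration(n);print(c)
E
```

```text
pics
0.0 [ 0.15548985 -0.63047746  0.21341088] [-3.13956072e+00 -1.31278374e-04  2.41804533e-01] 0.09520845871211472 0.0188
{'mtx': array([[453.29812223,   0.        , 284.82422071],
       [  0.        , 453.29812223, 207.47863034],
       [  0.        ,   0.        ,   1.        ]]), 'rvec': array([ 0.60310478, -2.57884419,  1.23625118]), 'tvec': array([0.57749385, 0.1244523 , 1.39762043])}
{'mtx': array([[480.44727041,   0.        , 276.1741077 ],
       [  0.        , 480.44727041, 205.61703206],
       [  0.        ,   0.        ,   1.        ]]), 'rvec': array([ 2.12077204, -2.12508854,  0.17259507]), 'tvec': array([0.21381356, 0.56167247, 1.48209671])}
```

View pics/side0.png

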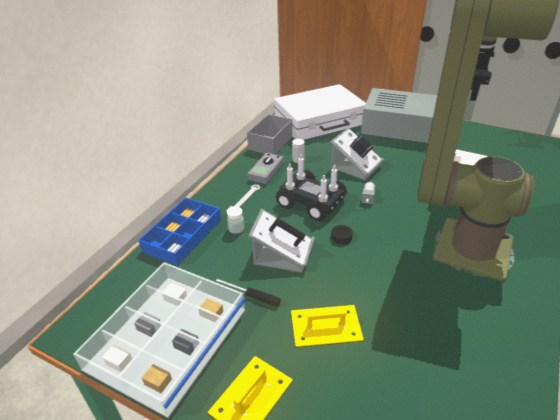

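View pics/top0.png

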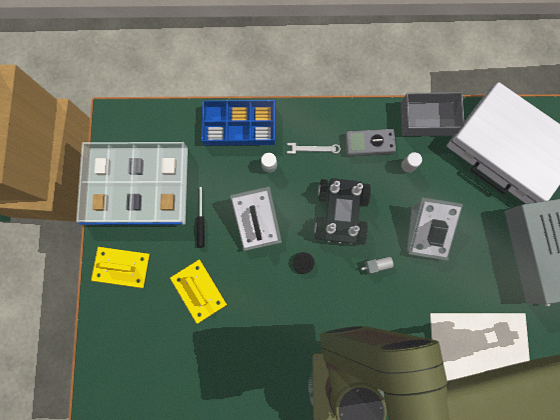

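Top view: the battery deck (black box) is on the right stand at about (436,230). The silver handle deck is on the left stand at about (255,218), and the chassis is at (343,211). The two yellow handle plates, at (120,268) and (199,291), are the look-alikes to leave alone. I'll enlarge the crops to confirm.

```bash
python3 - <<'E'
import cv2
t=cv2.imread("pics/top0.png");s=cv2.imread("pics/side0.png")
def crop(im,x,y,w,h,k,n):cv2.imwrite(n,cv2.resize(im[y:y+h,x:x+w],None,fx=k,fy=k,interpolation=cv2.INTER_CUBIC))
crop(t,220,165,100,100,6,"pics/c_h.png");crop(t,300,165,100,90,6,"pics/c_c.png");crop(t,390,185,90,90,6,"pics/c_b.png")
crop(s,230,120,160,160,3.7,"pics/c_s.png")
E
```

```text
(no output)
```

View pics/c_h.png

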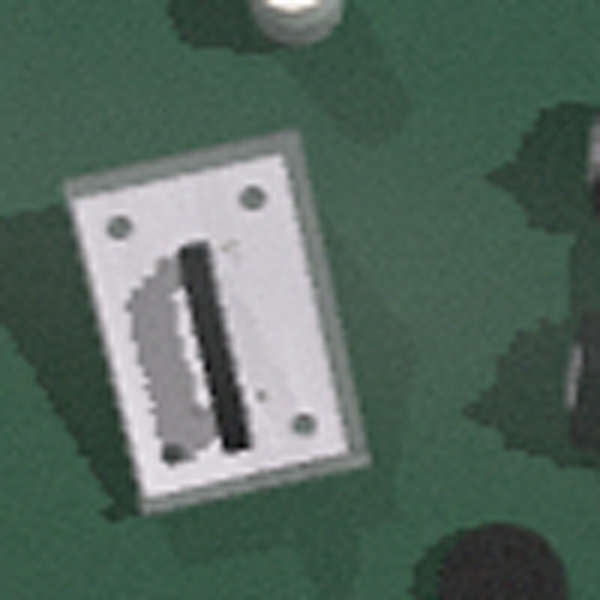

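View pics/c_c.png

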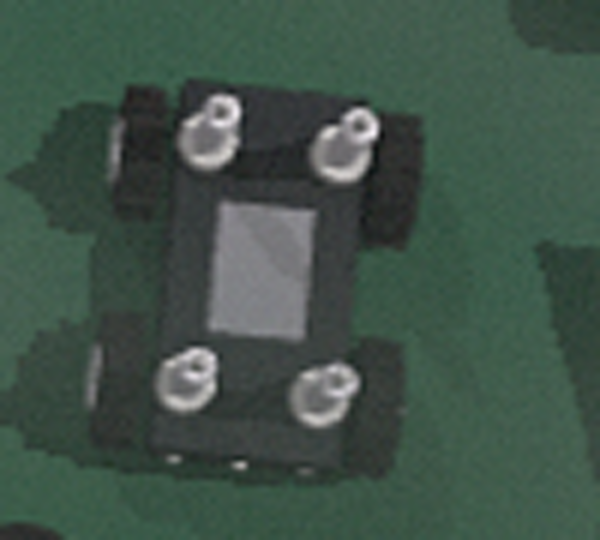

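View pics/c_b.png

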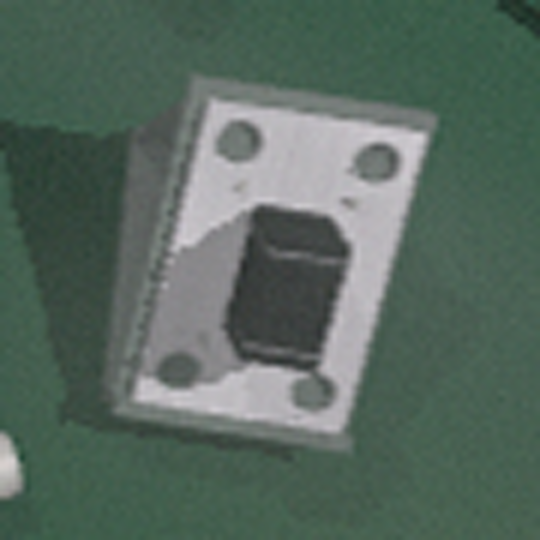

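View pics/c_s.png

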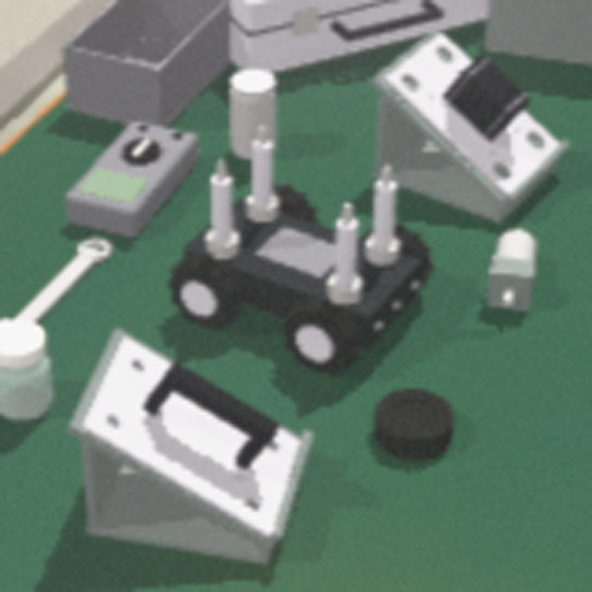

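The crops confirm it: the silver handle deck is on the left stand and the battery deck on the right, both with their holes visible. Next I'll fit the poses to these hand-picked points in both cameras.

```bash
cat > fit.py <<'E'
import numpy as np,cv2
from scipy.optimize import least_squares
from scipy.spatial.transform import Rotation as R
from bench import eyes
CAL={n:eyes.calibration(n) for n in("side","top")}
def proj(n,P):
    c=CAL[n];return cv2.projectPoints(np.asarray(P,float).reshape(-1,3),c['rvec'],c['tvec'],c['mtx'],None)[0].reshape(-1,2)
def px(l,k,ox,oy): l=np.array(l,float);return (l+.5)/k-.5+[ox,oy]
def pose(p,pitch): return R.from_euler('xyz',[0,pitch,p[3]]),np.array(p[:3])
def fit(obs,p0,pitch,free=(0,1,2,3)):
    p0=np.array(p0,float);free=list(free)
    def f(q):
        p=p0.copy();p[free]=q;r,t=pose(p,pitch)
        return np.concatenate([(proj(n,r.apply(L)+t)-uv).ravel() for n,L,uv in obs])
    s=least_squares(f,p0[free],loss='soft_l1',x_scale=[.01]*len(free));p=p0.copy();p[free]=s.x
    return p,f(s.x).reshape(-1,2)
E
cat > m1.py <<'E'
from fit import *
np.set_printoptions(precision=4,suppress=True)
H=lambda z:np.array([[.065,.035,z],[.065,-.035,z],[-.065,-.035,z],[-.065,.035,z]])
C=np.array([[.085,.055,.005],[.085,-.055,.005],[-.085,-.055,.005],[-.085,.055,.005]])
T='top';S='side'
h=[(T,H(.004),px([(120,227),(253,197),(304,424),(174,453)],6,220,165)),(T,C,px([(75,200),(283,153),(348,452),(148,497)],6,220,165)),
 (S,H(.004)[[1,0]],px([(138,365),(113,421)],3.7,230,120))]
b=[(T,H(.004),px([(239,140),(378,161),(314,391),(180,368)],6,390,185)),(T,C,px([(212,98),(432,125),(350,437),(132,403)],6,390,185)),
 (S,H(.004)[[0,1,2,3]],px([(409,82),(446,54),(536,140),(503,172)],3.7,230,120))]
c=[(T,H(.075),px([(208,143),(342,153),(187,384),(320,397)],6,300,165)[[0,1,3,2]]),(T,H(.158),px([(228,104),(364,120),(344,376),(204,356)],6,300,165)),
 (S,H(.158),px([(222,167),(263,132),(387,172),(348,208)],3.7,230,120)),(S,H(.140),px([(221,178),(262,142),(386,183),(347,218)],3.7,230,120))]
for n,o,p0,pi,fr in(("handle",h,[.7,.2,.07,0],-np.pi/6,(0,1,2,3)),("batt",b,[.7,-.2,.07,0],-np.pi/6,(0,1,2,3)),("chassis",c,[.7,0,0,0],0,(0,1,3))):
    p,r=fit(o,p0,pi,fr);print(n,p,np.degrees(p[3]));print(r.round(1).tolist())
    rr,t=pose(p,pi)
    if n!="chassis":
        for nm,z in(("mid",.025 if n=="batt" else .0275),("barmid",.046)):print(nm,rr.apply([0,0,z])+t)
E
python3 m1.py
```

```text
handle [0.5173 0.2785 0.0679 0.2191] 12.550911715248398
[[0.1, 0.1], [0.1, 0.2], [0.0, 0.2], [0.2, 0.2], [-0.2, 0.2], [0.2, 0.2], [0.1, -0.1], [-0.2, -0.1], [-0.6, -0.1], [-0.5, -0.1]]
mid [0.5038 0.2755 0.0917]
barmid [0.4948 0.2735 0.1077]
batt [ 0.4838 -0.2846  0.0677 -0.1601] -9.17189863158204
[[0.4, 0.4], [0.1, 0.4], [0.2, 0.2], [0.3, 0.6], [-0.0, 0.4], [-0.5, 1.4], [-1.0, -0.6], [0.6, -0.4], [-0.2, 0.0], [-0.9, -0.0], [-0.8, -0.2], [-0.6, -0.5]]
mid [ 0.4714 -0.2826  0.0894]
barmid [ 0.4611 -0.2809  0.1076]
chassis [ 0.5448  0.0014  0.     -0.111 ] -6.357433644332992
[[-0.0, -0.3], [-0.2, 0.4], [0.1, 0.5], [-0.2, 0.2], [-0.4, 0.4], [0.4, 0.1], [0.2, 0.5], [-0.3, 1.3], [-0.5, -1.7], [-0.5, -1.8], [-0.3, -1.7], [-0.3, -1.1], [-0.1, -0.1], [-0.2, -0.0], [-0.3, -0.1], [-0.2, 0.8]]
```

```bash
cat > m2.py <<'E'
from m1 import *
print("---")
b2=[(b[0][0],b[0][1],b[0][2]),b[2],(T,C[[0,2,3]],b[1][2][[0,2,3]])]
p,r=fit(b2,[.48,-.28,.068,-.16],-np.pi/6);print("batt2",p);print(r.round(1).tolist())
rr,t=pose(p,-np.pi/6);print("grasp",rr.apply([0,0,.031])+t)
c2=[c[0],c[1],c[3]]
p,r=fit(c2,[.54,0,0,-.11],0,(0,1,3));print("ch2",p);print(r.round(1).tolist())
E
python3 m2.py | sed -n '/---/,$p'
cat > go.py <<'E'
# usage: go.py gx gy gz yaw  (grasp point target, world) -> row values
import sys,numpy as np
from scipy.spatial.transform import Rotation as R
from bench import sense,manip
gx,gy,gz,yaw=map(float,sys.argv[1:5])
s=sense();r=R.from_euler('xyz',s['tcp_rot'])
d=r.inv().apply(np.array([gx,gy,gz-manip.grasp_offset])-s['position'])*100
turn=(s['tcp_rot'][2]-yaw+np.pi/2)%np.pi-np.pi/2
print('t',round(s['time_s'],2),'row',d.round(2),'turn',round(turn,3),'gap',round(s['finger_gap'],4),'F',np.round(s['force'],1),'q6',round(s['joint_positions'][5],2))
E
python3 go.py 0.456 -0.2805 0.21 -.16
```

```text
---
batt2 [ 0.4833 -0.2843  0.0678 -0.1626]
[[0.4, 0.5], [0.1, 0.5], [0.1, 0.4], [0.2, 0.7], [-0.1, 0.1], [-0.8, 0.0], [-0.7, -0.1], [-0.5, -0.5], [-0.1, 0.5], [-1.1, -0.5], [0.5, -0.4]]
grasp [ 0.468  -0.2818  0.0947]
ch2 [ 0.5455  0.001   0.     -0.1107]
[[0.1, -0.5], [-0.0, 0.2], [0.2, 0.3], [-0.1, 0.0], [-0.3, 0.1], [0.5, -0.1], [0.3, 0.3], [-0.2, 1.1], [-0.3, -0.2], [-0.3, -0.1], [-0.5, -0.2], [-0.3, 0.7]]
t 0.1 row [ 37.55 -26.78   2.29] turn 0.402 gap 0.0955 F [-0.1  0.9 -1.5] q6 -0.08
```

```bash
python3 -m creep '[[[4,-2.5,0,0.06,9.5],[8,-5,0,0.12,9.5],[12,-8,0,0.2,9.5],[16,-11,0,0.28,9.5],[20,-13.5,0,0.35,9.5],[23.5,-16.5,0,0.4,9.5],[27,-19,0,0.4,9.5],[30,-21.5,0,0.4,9.5]]]' 30; python3 go.py 0.468 -0.282 0.2 -.162
```

```text
time_s: 0.77
position: [0.3739, -0.377, 0.2142]
tcp_rot: [-3.141, 0.0, -0.159]
force: [1.6, -0.4, -0.3]
finger_gap: 0.0953
t 0.77 row [  7.79 -10.87   3.3 ] turn 0.003 gap 0.0953 F [ 1.6 -0.4 -0.3] q6 0.84
```

```bash
python3 -m creep '[[[2,-3,0.5,0,9.5],[4,-6,1.5,0,9.5],[6,-8.5,2.5,0,9.5],[7.8,-10.9,3.3,0,9.5],[7.8,-10.9,3.3,0,9.5],[7.8,-10.9,3.3,0,9.5]]]'; python3 go.py 0.468 -0.282 0.0947 -.162; python3 - <<'E'
from bench import eyes
import cv2
s=eyes.read_camera("side")[80:240,290:450];t=eyes.read_camera("top")[150:310,370:530]
cv2.imwrite("pics/hov.png",cv2.hconcat([cv2.resize(i,None,fx=2.5,fy=2.5,interpolation=cv2.INTER_CUBIC) for i in(s,t)]))
E
```

```text
time_s: 1.27
position: [0.4675, -0.2822, 0.1804]
tcp_rot: [-3.141, 0.002, -0.155]
force: [-1.1, -0.1, -0.0]
finger_gap: 0.0952
t 1.27 row [ 0.07 -0.02 10.45] turn 0.007 gap 0.0952 F [-1.1 -0.1 -0. ] q6 1.08
```

View pics/hov.png

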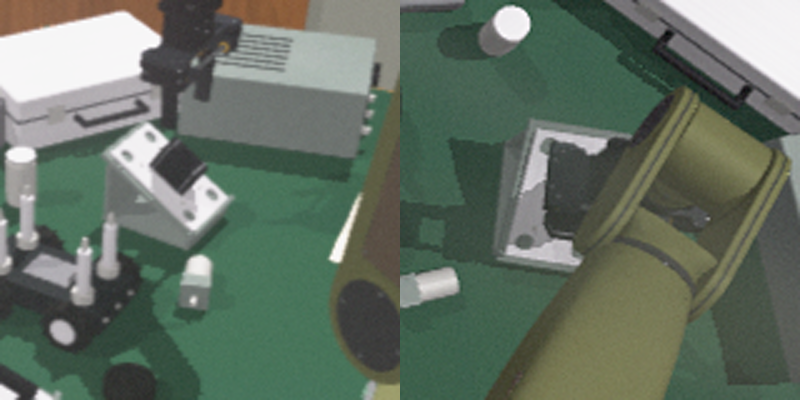

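The open fingers hang right above the box at (180,165) in the side crop. Descending.

```bash
python3 -m creep '[[[0,0,3,0,9.5],[0,0,6,0,9.5],[0,0,8,0,9.5],[0,0,9,0,9.5],[0,0,9.7,0,9.5],[0,0,10.2,0,9.5],[0,0,10.4,0,9.5],[0,0,10.4,0,9.5]]]'; python3 go.py 0.468 -0.282 0.0947 -.162
```

```text
time_s: 2.03
position: [0.4678, -0.2842, 0.0785]
tcp_rot: [3.141, -0.001, -0.159]
force: [-0.2, -0.3, 0.4]
finger_gap: 0.0949
t 2.03 row [-0.02 -0.22  0.26] turn 0.003 gap 0.0949 F [-0.2 -0.3  0.4] q6 1.09
```

```bash
python3 -m creep '[[[0,0,0,0,6],[0,0,0,0,4.5],[0,0,0,0,3.5],[0,0,0,0,3.5],[0,0,0,0,3.5],[0,0,0,0,3.5],[0,0,0,0,3.5],[0,0,0,0,3.5]]]' 15;python3 -m creep '[[[0,0,-0.5,0,3.5],[0,0,-1,0,3.5],[0,0,-2,0,3.5],[0,0,-3,0,3.5],[0,0,-4,0,3.5],[0,0,-5,0,3.5],[0,0,-5,0,3.5],[0,0,-5,0,3.5]]]' 15; python3 go.py 0.468 -0.282 0.0947 -.162; cat > pic.py <<'E'
import sys,cv2
from bench import eyes
# pic.py out cam x y w h k
o,c=sys.argv[1:3];x,y,w,h=map(int,sys.argv[3:7]);k=float(sys.argv[7])
cv2.imwrite(o,cv2.resize(eyes.read_camera(c)[y:y+h,x:x+w],None,fx=k,fy=k,interpolation=cv2.INTER_CUBIC))
E
python3 pic.py pics/l1.png side 250 60 170 150 4
```

```text
time_s: 2.7
position: [0.4675, -0.2832, 0.0776]
tcp_rot: [-3.141, 0.0, -0.158]
force: [1.3, 3.7, 1.2]
finger_gap: 0.0469
time_s: 3.37
position: [0.468, -0.2841, 0.1291]
tcp_rot: [3.14, -0.002, -0.158]
force: [0.3, -0.1, -4.6]
finger_gap: 0.0396
t 3.37 row [-0.05 -0.21  5.32] turn 0.004 gap 0.0396 F [ 0.3 -0.1 -4.6] q6 1.09
```

View pics/l1.png

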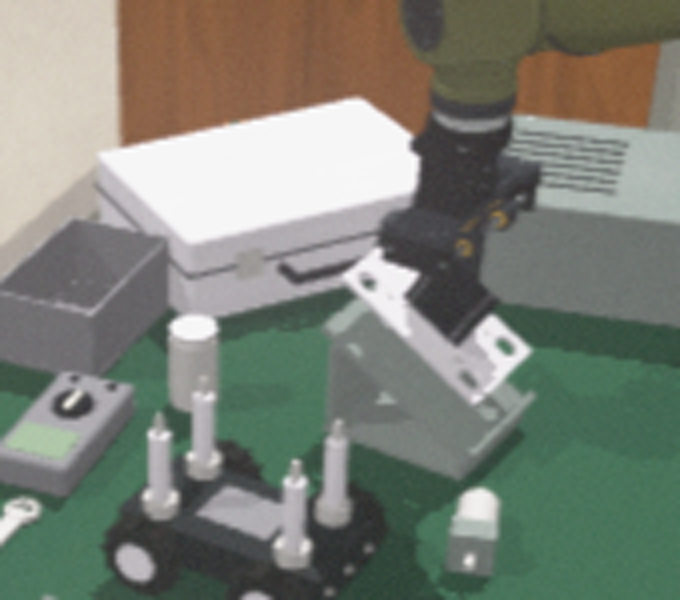

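The deck is off the stand with the gap at 39.6 mm, but still tilted about 30°. I'll level it by pressing its low edge on a clear bench patch in front of the right stand.

```bash
python3 go.py 0.265 -0.22 0.13 -.112; python3 -m creep '[[[-1,0,-0.5,-0.01,3.5],[-4,-0.7,-0.5,-0.02,3.5],[-7.5,-1.2,-0.5,-0.03,3.5],[-11,-1.8,-0.5,-0.05,3.5],[-14.5,-2.4,-0.5,-0.05,3.5],[-17.5,-2.8,0,-0.05,3.5],[-20,-3,0.6,-0.05,3.5],[-20,-3,0.6,-0.05,3.5]]]' 20;python3 go.py 0.265 -0.22 0.075 -.112;python3 pic.py pics/l2.png side 250 60 230 200 3.2;python3 pic.py pics/l2t.png top 320 180 200 160 3
```

```text
t 3.42 row [-21.    -3.1    1.67] turn -0.046 gap 0.0402 F [ 0.1 -0.8 -3.4] q6 1.09
time_s: 4.08
position: [0.2704, -0.2199, 0.1184]
tcp_rot: [-3.139, 0.005, -0.11]
force: [-0.3, -0.7, -3.9]
finger_gap: 0.0397
t 4.08 row [-0.51  0.08  6.22] turn 0.002 gap 0.0397 F [-0.3 -0.7 -3.9] q6 0.84
```

View pics/l2.png

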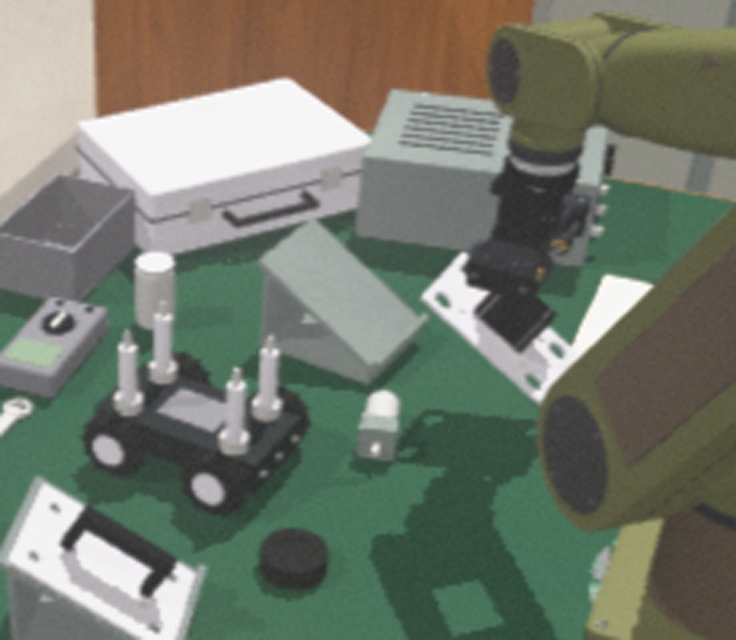

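View pics/l2t.png

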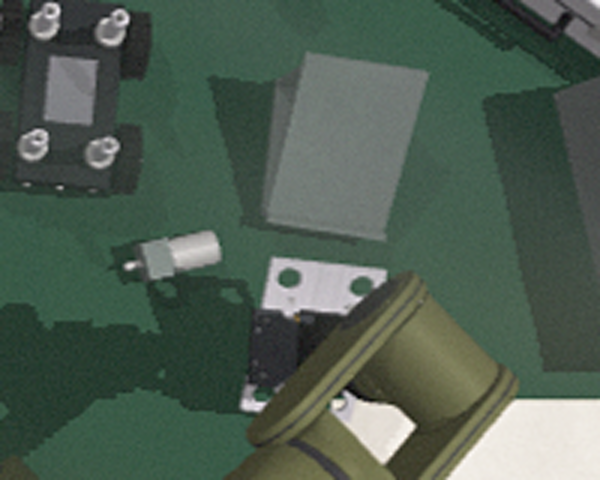

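```bash
python3 -m creep '[[[0,-0.5,3,0,3.5],[0,-0.9,5,0,3.5],[0,-0.9,6,0,3.5],[0.2,-0.9,6.9,0,3.5],[0.7,-0.9,7.4,0,3.5],[1.1,-0.9,7.8,0,3.5],[1.5,-0.9,8.5,0,3.5],[1.9,-0.9,9.1,0,3.5]]]' 12;python3 go.py 0.29 -0.21 0.031 -.112;python3 pic.py pics/l3.png side 290 60 190 160 4
```

```text
time_s: 4.85
position: [0.2966, -0.2168, 0.0316]
tcp_rot: [3.14, -0.003, -0.108]
force: [2.7, 1.9, -0.5]
finger_gap: 0.0398
t 4.85 row [-0.73 -0.61  1.94] turn 0.004 gap 0.0398 F [ 2.7  1.9 -0.5] q6 0.9
```

View pics/l3.png

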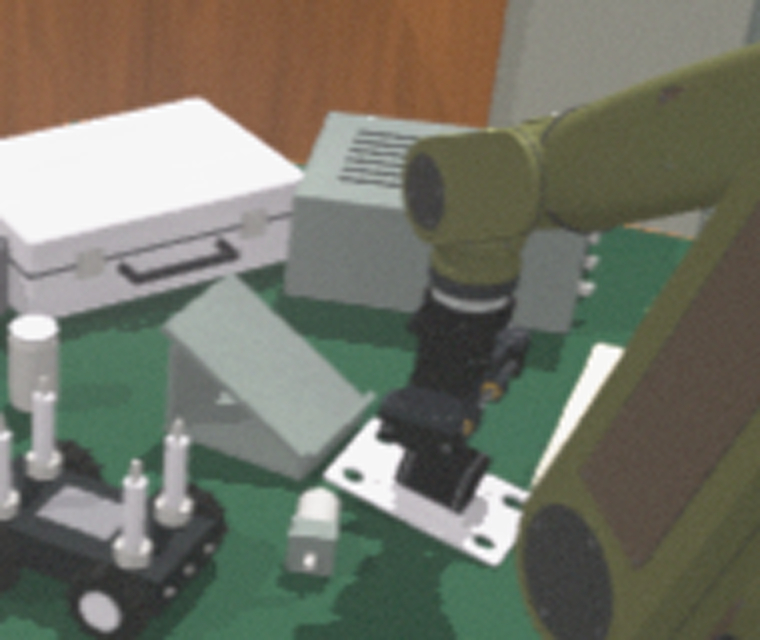

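```bash
python3 -m creep '[[[0,0,0.5,0,3.5],[-0.2,0,0.9,0,3.5],[-0.3,0,1.3,0,3.5],[-0.4,0,1.7,0,3.5],[-0.4,0,1.9,0,3.5],[-0.4,0,2.1,0,3.5],[-0.4,0,2.1,0,3.5]]]' 12;python3 go.py 0.29 -0.21 0.031 -.112;python3 pic.py pics/l4.png side 290 60 190 160 4;python3 pic.py pics/l4t.png top 320 180 200 160 3
```

```text
time_s: 5.48
position: [0.2916, -0.2154, 0.0115]
tcp_rot: [-3.141, -0.002, -0.109]
force: [0.7, 7.0, 13.2]
finger_gap: 0.0397
t 5.48 row [-0.21 -0.52 -0.07] turn 0.003 gap 0.0397 F [ 0.7  7.  13.2] q6 0.89
```

View pics/l4.png

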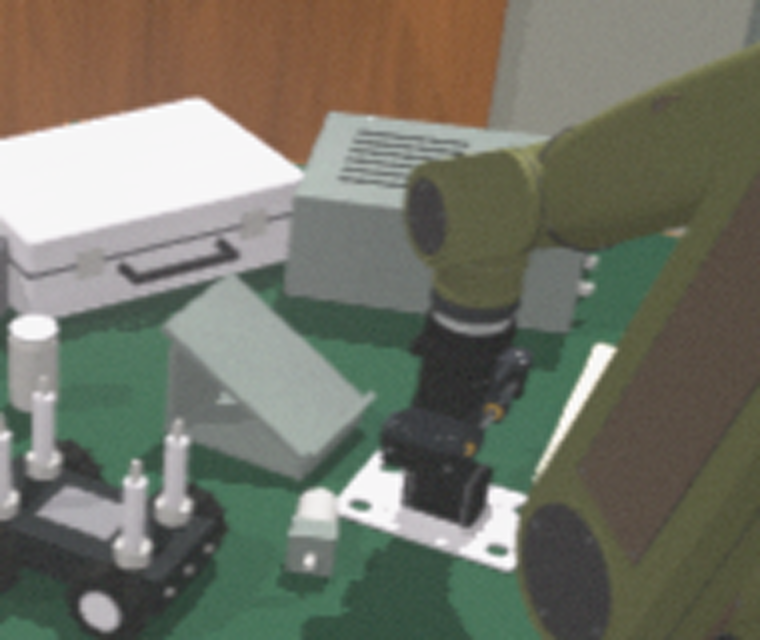

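View pics/l4t.png

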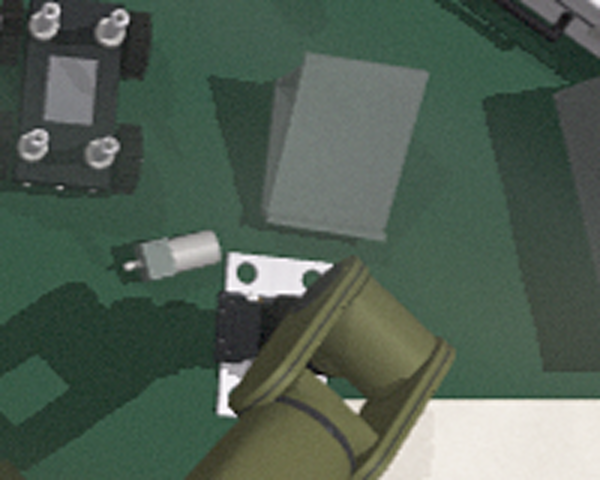

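The deck now lies flat on the bench and the gear motor hasn't moved. I'll firm up the grip and lift.

```bash
python3 -m creep '[[[0,0,-0.2,0,3.5],[0,0,-0.2,0,3.5],[0,0,-1.5,0,3.5],[0,0,-4,0,3.5],[0,0,-8,0,3.5],[0,0,-12,0,3.5],[0,0,-16,0,3.5],[0,0,-20,0,3.5]]]' 35;python3 go.py 0.5455 0.001 0.24 -.111;python3 pic.py pics/l5.png side 250 40 200 170 4;python3 pic.py pics/l5t.png top 300 150 200 160 4
```

```text
time_s: 6.25
position: [0.2893, -0.2144, 0.2098]
tcp_rot: [-3.141, 0.002, -0.109]
force: [0.4, -1.3, -2.9]
finger_gap: 0.0397
t 6.25 row [ 23.13 -24.19  -1.16] turn 0.002 gap 0.0397 F [ 0.4 -1.3 -2.9] q6 0.89
```

View pics/l5.png

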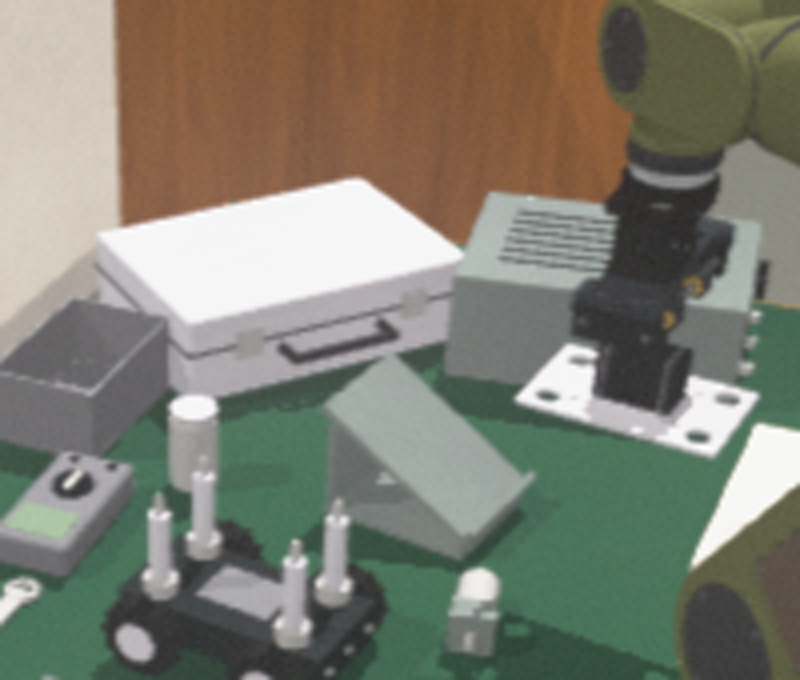

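View pics/l5t.png

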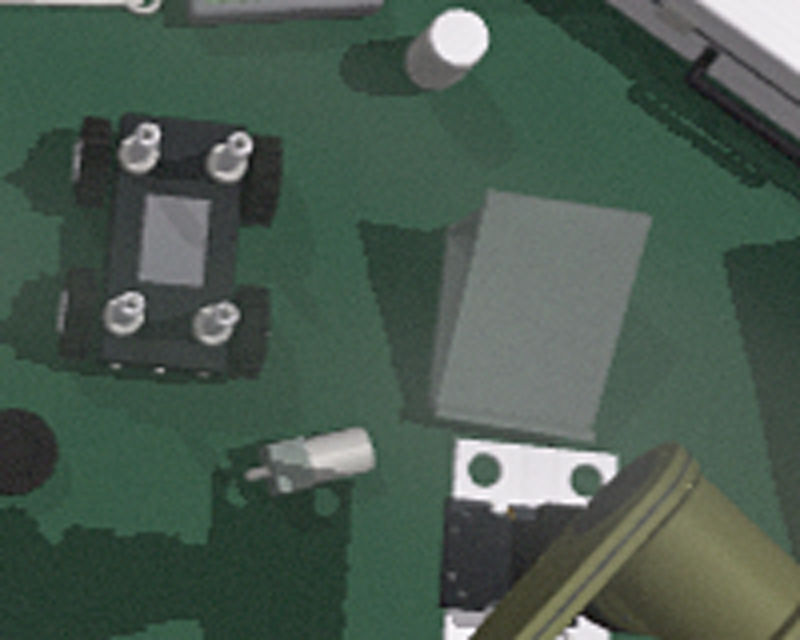

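```bash
python3 -m creep '[[[1,-1,0,0,3.5],[3.5,-3.8,0,0,3.5],[6.3,-6.7,0,0,3.5],[9,-9.5,0,0,3.5],[12,-12.5,0,0,3.5],[15,-15.5,0,0,3.5],[17.5,-18,0,0,3.5],[20,-20.5,0,0,3.5]]]';python3 go.py 0.5455 0.001 0.22 -.111; python3 -m creep '[[[1.3,-1.5,0,0,3.5],[2.3,-2.9,0,0,3.5],[3.1,-3.7,0,0,3.5],[3.1,-3.7,0,0,3.5],[3.1,-3.7,0,0,3.5],[3.1,-3.7,0,0,3.5]]]';python3 go.py 0.5455 0.001 0.22 -.111;python3 pic.py pics/l6.png side 250 100 130 115 6;python3 pic.py pics/l6t.png top 290 150 110 100 6
```

```text
time_s: 7.02
position: [0.5114, -0.0311, 0.2065]
tcp_rot: [3.141, 0.004, -0.107]
force: [-0.2, -0.7, -3.5]
finger_gap: 0.0398
t 7.02 row [ 3.05 -3.55  0.52] turn 0.004 gap 0.0398 F [-0.2 -0.7 -3.5] q6 1.51
time_s: 7.52
position: [0.5453, -0.0002, 0.2087]
tcp_rot: [3.141, 0.002, -0.109]
force: [-0.3, 0.3, -3.1]
finger_gap: 0.0403
t 7.52 row [ 0.   -0.12  0.75] turn 0.002 gap 0.0403 F [-0.3  0.3 -3.1] q6 1.58
```

View pics/l6.png

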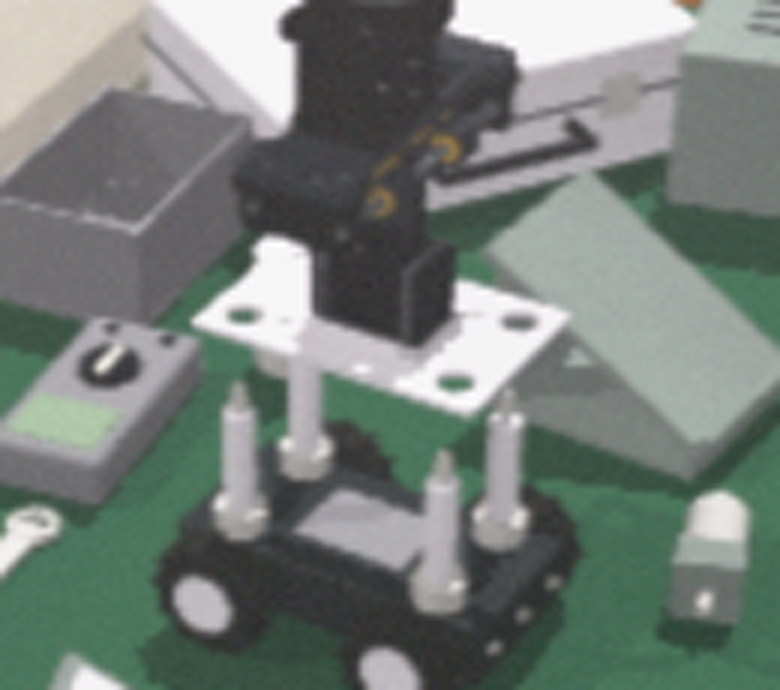

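View pics/l6t.png

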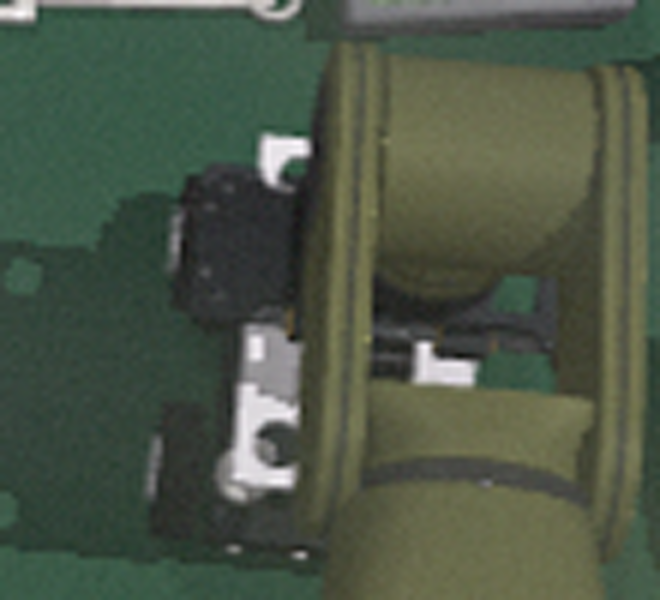

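```bash
cat > m3.py <<'E'
from fit import *
np.set_printoptions(precision=4,suppress=True)
T='top';S='side'
cn=lambda a,b,z:[a*.085,b*.055,z]
hn=lambda a,b,z:[a*.065,b*.035,z]
o=[(S,[hn(1,1,.004),hn(-1,-1,.004),hn(-1,1,.004)],px([(245,315),(520,320),(457,382)],6,250,100)),
 (S,[cn(1,1,.005),cn(-1,1,.003),cn(-1,-1,.005)],px([(192,322),(470,412),(572,316)],6,250,100)),
 (T,[cn(1,1,.005),cn(-1,1,.005),hn(-1,1,.003)],px([(262,135),(233,487),(279,443)],6,290,150))]
def f(q):
    r=R.from_euler('xyz',[q[5],q[4],q[3]])
    return np.concatenate([(proj(n,r.apply(L)+q[:3])-uv).ravel() for n,L,uv in o])
s=least_squares(f,[.545,0,.19,-.11,0,0],loss='soft_l1');print(s.x);print(f(s.x).reshape(-1,2).round(1).tolist())
s=least_squares(lambda q:f([*q,0,0]),[.545,0,.19,-.11],loss='soft_l1');print(s.x);print(f([*s.x,0,0]).reshape(-1,2).round(1).tolist())
E
python3 m3.py
```

```text
[ 0.5415 -0.0017  0.1957 -0.1064  0.0083  0.0096]
[[-0.1, 0.1], [-0.4, 0.3], [-0.4, -0.1], [0.2, -0.3], [-0.0, -0.0], [-0.7, -0.4], [0.3, 0.7], [0.1, -0.2], [-0.1, 1.0]]
[ 0.5416 -0.0018  0.196  -0.1046]
[[-0.1, -0.1], [-0.4, 0.3], [-0.4, 0.1], [0.2, -0.4], [-0.0, 0.2], [-0.7, -0.4], [0.2, 0.7], [0.1, -0.2], [-0.0, 1.0]]
```

```bash
python3 -m creep '[[[0.3,-0.3,0.5,0,3.5],[0.35,-0.3,1.2,0,3.5],[0.35,-0.3,2,0,3.5],[0.35,-0.3,2.5,0,3.5],[0.35,-0.3,2.8,0,3.5],[0.35,-0.3,2.8,0,3.5],[0.35,-0.3,2.8,0,3.5]]]';python3 go.py 0.5455 0.001 0.22 -.111;python3 pic.py pics/l7.png side 260 140 90 80 8;python3 pic.py pics/l7t.png top 310 160 60 80 7
```

```text
time_s: 8.2
position: [0.5499, 0.0032, 0.1813]
tcp_rot: [3.142, 0.001, -0.108]
force: [0.6, -0.8, -3.4]
finger_gap: 0.04
t 8.2 row [-0.42  0.26 -1.99] turn 0.003 gap 0.04 F [ 0.6 -0.8 -3.4] q6 1.59
```

View pics/l7.png

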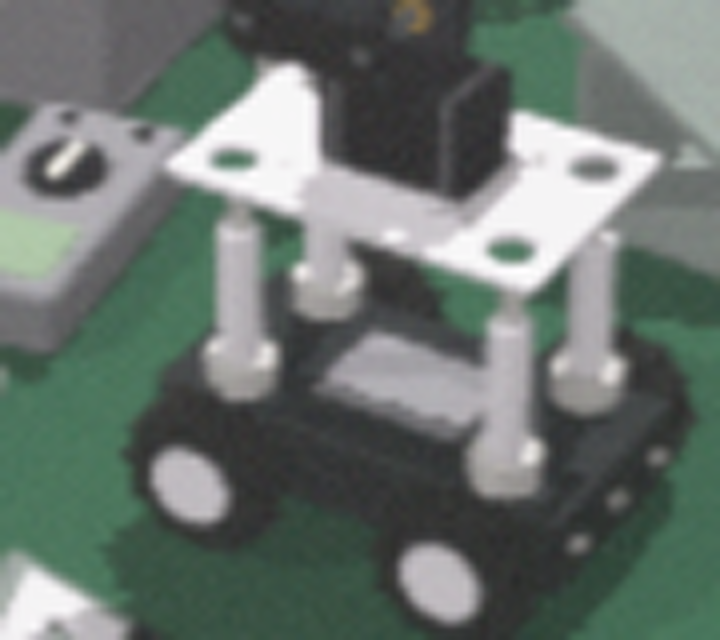

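View pics/l7t.png

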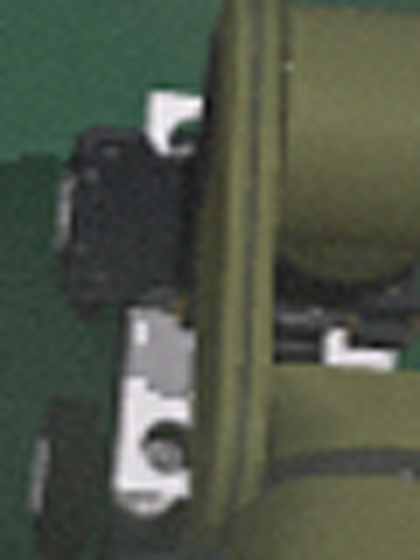

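The holes line up with the post axes to about 1–2 mm: side view near-left hole (512,250), right (595,167), left (234,158). The top view shows a stud inside the near-left hole at (165,455). Lowering further.

```bash
python3 -m creep '[[[0,0,0.5,0,3.5],[0,0,1,0,3.5],[0,0,1.5,0,3.5],[0,0,2,0,3.5],[0,0,2.4,0,3.5],[0,0,2.4,0,3.5],[0,0,2.4,0,3.5]]]';python3 pic.py pics/l8.png side 260 140 90 80 8;python3 pic.py pics/l8t.png top 310 160 60 80 7
```

```text
time_s: 8.88
position: [0.5498, 0.0032, 0.1571]
tcp_rot: [3.142, 0.001, -0.108]
force: [0.0, 0.0, -3.3]
finger_gap: 0.0402
```

View pics/l8.png

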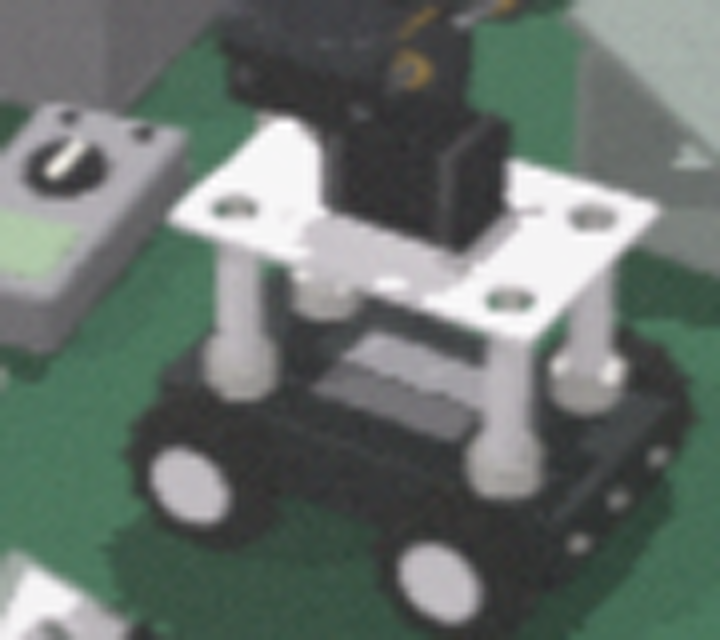

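View pics/l8t.png

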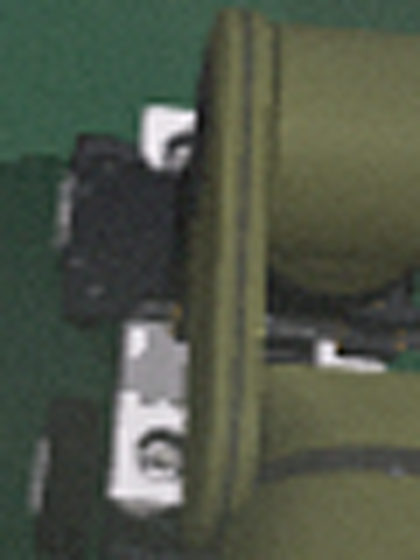

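```bash
python3 -m creep '[[[0,0,0.2,0,3.5],[0,0,0.4,0,3.5],[0,0,0.6,0,3.5],[0,0,0.8,0,3.5],[0,0,0.8,0,3.5]]]';python3 - <<'E'
from bench import sense
s=sense();print(s['force'],s['ft_torque'],s['position'])
E
```

```text
time_s: 9.4
position: [0.5497, 0.0031, 0.149]
tcp_rot: [3.142, 0.001, -0.108]
force: [-0.1, -0.2, -3.9]
finger_gap: 0.0397
[-0.10951001 -0.19270881 -3.89784133] [0.03973471 0.04460966 0.01593234] [0.54973407 0.0031401  0.14897576]
```

```bash
python3 -m creep '[[[0,0,0.3,0,3.5],[0,0,0.6,0,3.5],[0,0,0.9,0,3.5],[0,0,1.2,0,3.5],[0,0,1.2,0,3.5]]]';python3 pic.py pics/l9.png side 260 140 90 80 8;python3 pic.py pics/l9t.png top 310 160 60 80 7
```

```text
time_s: 9.82
position: [0.5495, 0.0032, 0.1366]
tcp_rot: [3.142, 0.002, -0.108]
force: [0.1, 0.4, -3.2]
finger_gap: 0.0403
```

View pics/l9.png

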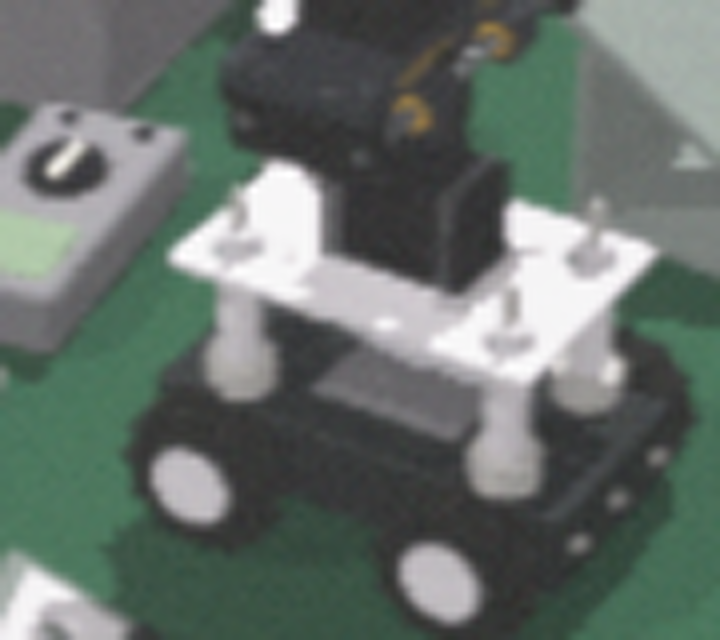

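View pics/l9t.png

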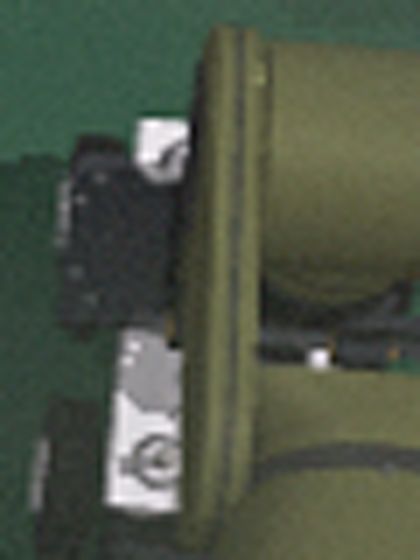

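Columns have entered all the holes with no contact force. Continuing down to the collars.

```bash
python3 -m creep '[[[0,0,0.8,0,3.5],[0,0,1.6,0,3.5],[0,0,2.4,0,3.5],[0,0,3.2,0,3.5],[0,0,3.9,0,3.5],[0,0,4.4,0,3.5],[0,0,4.6,0,3.5],[0,0,4.6,0,3.5]]]'; python3 -m creep '[[[0,0,0.1,0,3.5],[0,0,0.2,0,3.5],[0,0,0.3,0,3.5],[0,0,0.4,0,3.5],[0,0,0.4,0,3.5]]]'
```

```text
time_s: 10.58
position: [0.5496, 0.0032, 0.0907]
tcp_rot: [-3.142, 0.001, -0.108]
force: [-0.5, 0.2, -3.3]
finger_gap: 0.0401
time_s: 11.0
position: [0.5501, 0.0031, 0.0877]
tcp_rot: [3.142, -0.0, -0.108]
force: [0.4, -0.7, -2.4]
finger_gap: 0.04
```

```bash
python3 -m creep '[[[0,0,0.1,0,3.5],[0,0,0.15,0,3.5],[0,0,0.15,0,3.5]]]';python3 pic.py pics/l10.png side 260 140 90 80 8
```

```text
time_s: 11.25
position: [0.5503, 0.0031, 0.0866]
tcp_rot: [-3.142, -0.0, -0.108]
force: [-1.5, -0.5, -0.3]
finger_gap: 0.0396
```

View pics/l10.png

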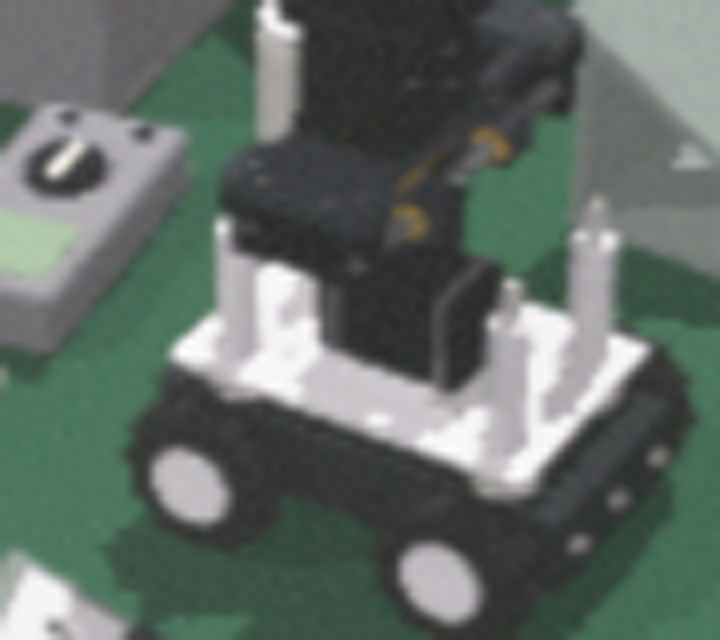

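```bash
python3 -m creep '[[[0,0,0.1,0,3.5],[0,0,0.1,0,3.5]]]'; python3 -m creep '[[[0,0,0,0,4.4],[0,0,0,0,5],[0,0,0,0,6],[0,0,0,0,7],[0,0,0,0,8],[0,0,0,0,8]]]'; python3 -m creep '[[[0,0,-1,0,8],[0,0,-3,0,8],[0,0,-6,0,8],[0,0,-9.5,0,8],[0,0,-13,0,8],[0,0,-16,0,8],[0,0,-16,0,8]]]';python3 pic.py pics/l11.png side 260 140 90 80 8;python3 pic.py pics/l11t.png top 300 150 90 100 6
```

```text
time_s: 11.47
position: [0.5504, 0.0031, 0.0866]
tcp_rot: [-3.142, -0.0, -0.108]
force: [-5.2, -1.1, 4.6]
finger_gap: 0.0397
time_s: 11.97
position: [0.5501, 0.0031, 0.0851]
tcp_rot: [-3.142, 0.0, -0.108]
force: [0.3, 0.1, -0.3]
finger_gap: 0.0713
time_s: 12.55
position: [0.5538, 0.0028, 0.2548]
tcp_rot: [-3.141, -0.014, -0.108]
force: [0.8, -0.4, 1.3]
finger_gap: 0.0799
```

View pics/l11.png

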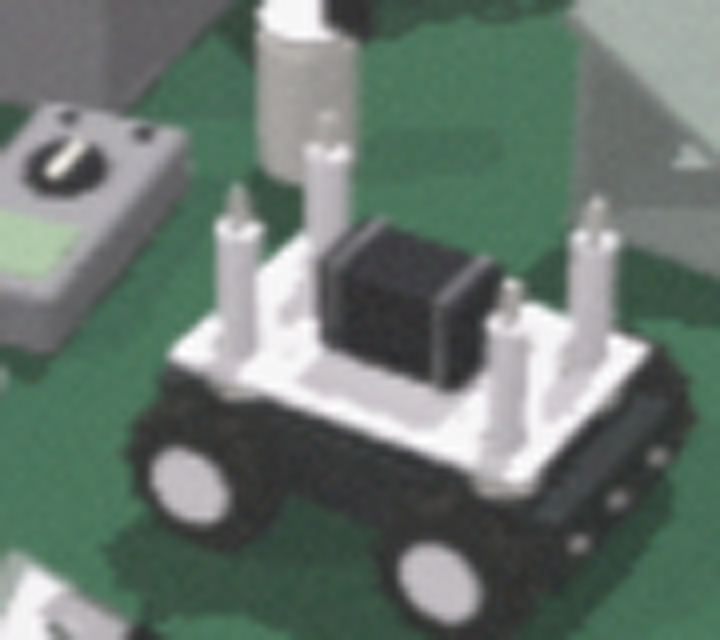

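```bash
python3 go.py 0.4953 0.2736 0.2 .219
```

```text
t 12.65 row [ -8.5  -26.3    6.64] turn -0.327 gap 0.0801 F [ 0.4 -0.5  0.7] q6 1.59
```

The battery deck sits flat on all four collars. Now to the handle deck.

```bash
python3 -m creep '[[[-0.5,-2,0,0,8],[-1.5,-5.5,0.5,-0.06,8],[-3,-9.5,1,-0.12,8],[-4,-13.5,2,-0.2,8],[-5.2,-17,3,-0.25,8],[-6.5,-20.5,4,-0.3,8],[-7.5,-23.5,5.5,-0.33,8],[-8.5,-26.3,6.5,-0.33,8]]]'; python3 -m creep '[[[0,0,0,0,6],[0,0,0,0,6],[0,0,0,0,6]]]';python3 go.py 0.4948 0.2735 0.1085 .219;python3 pic.py pics/h1.png side 220 150 130 120 5
```

```text
time_s: 13.32
position: [0.4916, 0.275, 0.1768]
tcp_rot: [3.141, 0.005, 0.224]
force: [-0.2, 1.2, 0.1]
finger_gap: 0.0799
time_s: 13.57
position: [0.4935, 0.2732, 0.1791]
tcp_rot: [3.141, 0.002, 0.222]
force: [0.5, -0.7, 0.5]
finger_gap: 0.0654
t 13.57 row [ 0.15 -0.01  8.94] turn 0.003 gap 0.0654 F [ 0.5 -0.7  0.5] q6 1.76
```

View pics/h1.png

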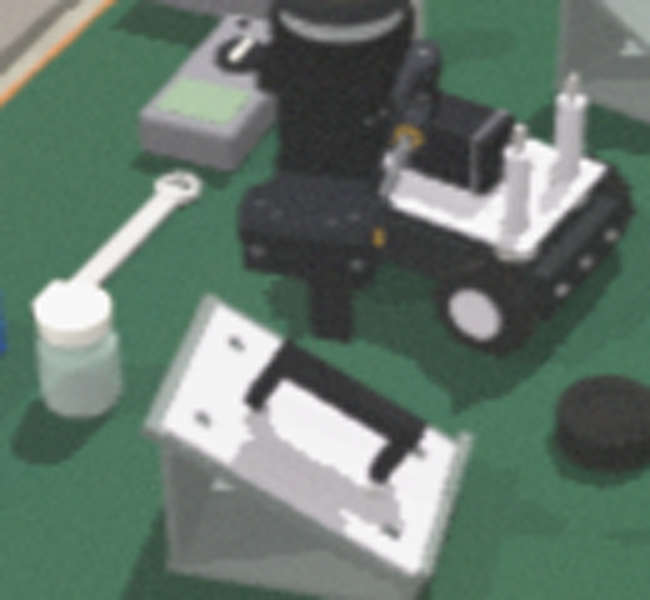

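```bash
python3 -m creep '[[[0.1,0,2.5,0,6],[0.15,0,5,0,6],[0.15,0,6.5,0,6],[0.15,0,7.5,0,6],[0.15,0,8.3,0,6],[0.15,0,8.8,0,6],[0.15,0,8.9,0,6],[0.15,0,8.9,0,6]]]'; python3 -m creep '[[[0,0,0,0,4.5],[0,0,0,0,3],[0,0,0,0,2],[0,0,0,0,1],[0,0,0,0,1],[0,0,0,0,1],[0,0,0,0,1],[0,0,0,0,1]]]' 15; python3 -m creep '[[[0,0,0,0,1],[0,0,0,0,1],[0,0,0,0,1],[0,0,0,0,1]]]' 15; python3 pic.py pics/h2.png side 220 150 130 120 5
```

```text
time_s: 14.28
position: [0.496, 0.274, 0.0918]
tcp_rot: [-3.141, -0.001, 0.221]
force: [-0.1, -0.2, -0.0]
finger_gap: 0.0601
time_s: 14.95
position: [0.4954, 0.2744, 0.0912]
tcp_rot: [-3.141, -0.0, 0.222]
force: [-0.0, 0.9, -0.7]
finger_gap: 0.0161
time_s: 15.28
position: [0.4954, 0.2743, 0.0912]
tcp_rot: [-3.141, -0.0, 0.222]
force: [-0.6, 1.7, -0.4]
finger_gap: 0.0157
```

View pics/h2.png

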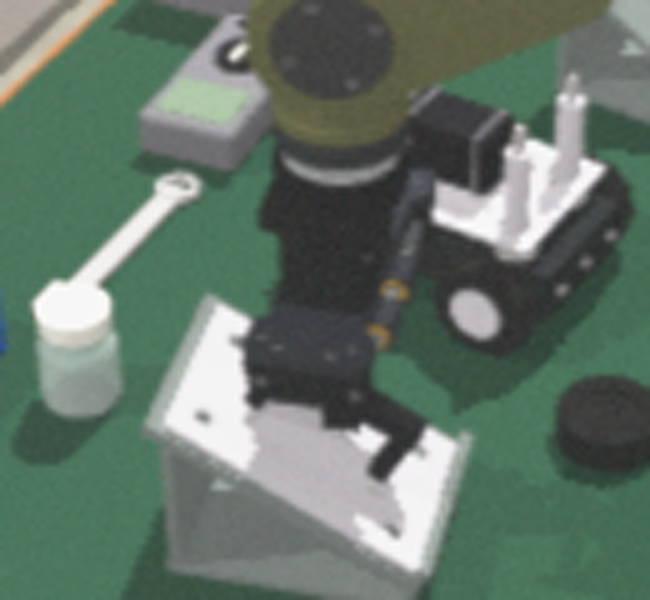

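```bash
python3 -m creep '[[[0,0,-0.3,0,1],[0,0,-1,0,1],[0,0,-2.5,0,1],[0,0,-4.5,0,1],[0,0,-6,0,1],[0,0,-6,0,1]]]' 15; python3 go.py 0.27 0.24 0.13 -.111;python3 pic.py pics/h3.png side 220 120 130 120 5
```

```text
time_s: 15.83
position: [0.4976, 0.2747, 0.1554]
tcp_rot: [-3.141, -0.007, 0.222]
force: [1.2, 0.6, -1.0]
finger_gap: 0.0159
t 15.83 row [-23.    -1.62   4.27] turn 0.333 gap 0.0159 F [ 1.2  0.6 -1. ] q6 1.76
```

View pics/h3.png

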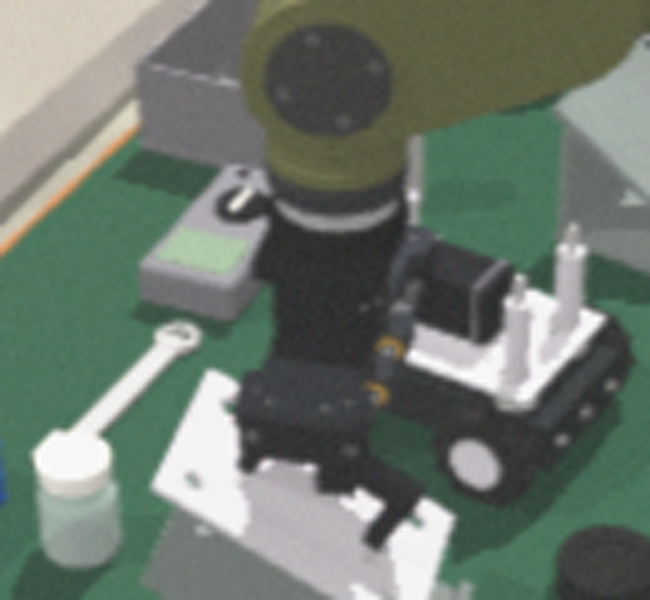

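```bash
python3 -m creep '[[[-1.5,0,0,0,1],[-4.5,-0.3,0,0,1],[-8,-0.6,0,0.05,1],[-11.5,-0.8,0,0.1,1],[-15,-1.1,0,0.17,1],[-18.5,-1.3,0.5,0.24,1],[-21.5,-1.5,1.5,0.3,1],[-23,-1.6,2.5,0.333,1]]]' 15; python3 -m creep '[[[0,0,0,0,1],[0,0,0,0,1]]]';python3 go.py 0.27 0.24 0.083 -.111;python3 pic.py pics/h4.png side 220 150 170 150 4;python3 pic.py pics/h4t.png top 210 170 150 170 4
```

```text
time_s: 16.55
position: [0.2643, 0.2379, 0.1239]
tcp_rot: [3.14, 0.002, -0.113]
force: [-0.1, -0.6, -1.7]
finger_gap: 0.0161
time_s: 16.72
position: [0.2667, 0.2385, 0.1247]
tcp_rot: [3.14, 0.001, -0.109]
force: [0.2, 0.9, -1.9]
finger_gap: 0.0162
t 16.72 row [ 0.32 -0.19  6.05] turn 0.002 gap 0.0162 F [ 0.2  0.9 -1.9] q6 2.26
```

View pics/h4.png

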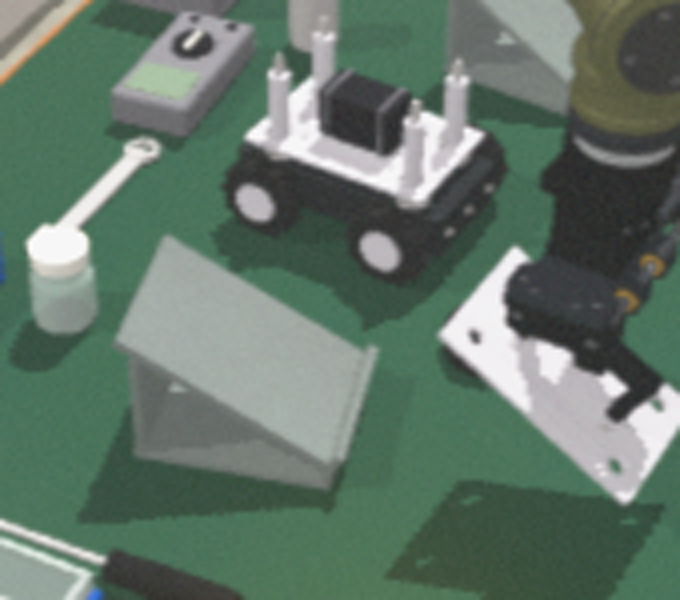

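View pics/h4t.png

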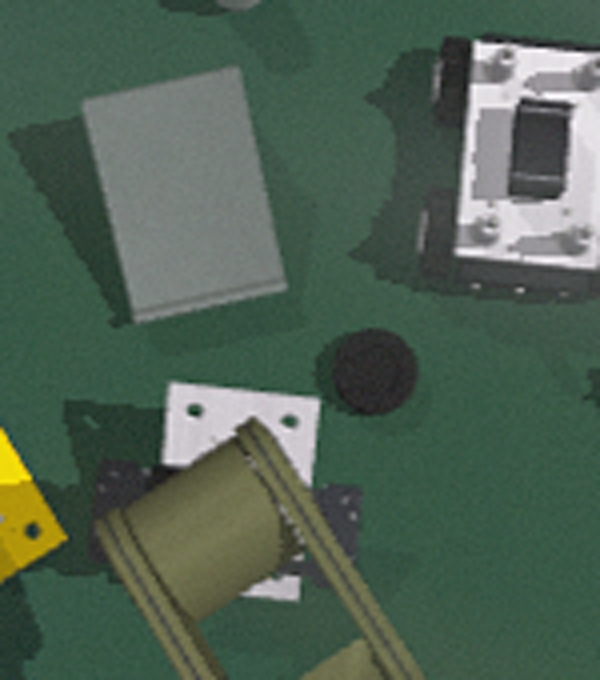

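```bash
python3 -m creep '[[[0,-0.5,2.5,0,1],[0,-1,4.5,0,1],[0,-1,5.5,0,1],[0.3,-1,6.2,0,1],[0.8,-1,6.8,0,1],[1.2,-1,7.3,0,1],[1.5,-1,7.8,0,1],[1.8,-1,8.2,0,1]]]' 12;python3 go.py 0.29 0.248 0.0465 -.111;python3 pic.py pics/h5.png side 250 150 200 150 4
```

```text
time_s: 17.48
position: [0.2886, 0.2477, 0.0452]
tcp_rot: [-3.139, -0.003, -0.112]
force: [2.1, 0.2, 0.9]
finger_gap: 0.0162
t 17.48 row [ 0.13 -0.04  1.75] turn -0.001 gap 0.0162 F [2.1 0.2 0.9] q6 2.25
```

View pics/h5.png

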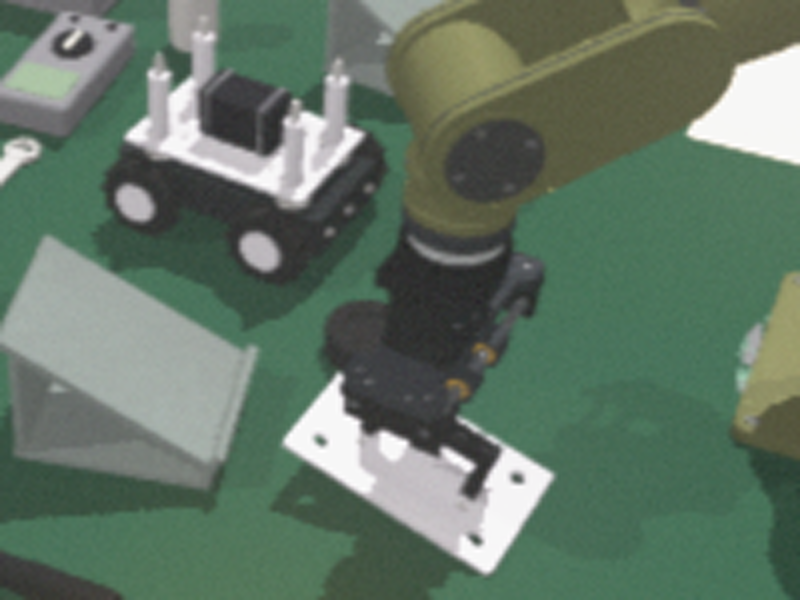

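```bash
python3 -m creep '[[[0.1,0,0.4,0,1],[0.2,0,0.8,0,1],[0.2,0,1.2,0,1],[0.1,0,1.5,0,1],[0.1,0,1.7,0,1],[0.1,0,1.8,0,1],[0.1,0,1.8,0,1]]]' 12;python3 go.py 0.29 0.248 0.0465 -.111;python3 pic.py pics/h6.png side 270 170 150 130 5;python3 pic.py pics/h6t.png top 210 170 150 170 3.5
```

```text
time_s: 18.12
position: [0.2868, 0.2467, 0.0262]
tcp_rot: [3.14, 0.002, -0.111]
force: [-2.3, -2.3, 4.6]
finger_gap: 0.016
t 18.12 row [ 0.3  -0.17 -0.15] turn 0.0 gap 0.016 F [-2.3 -2.3  4.6] q6 2.25
```

View pics/h6.png

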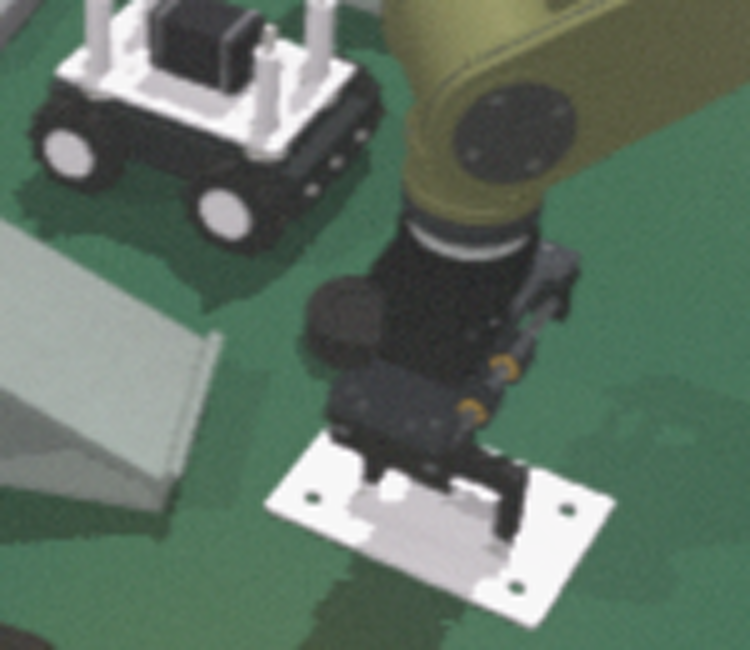

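View pics/h6t.png

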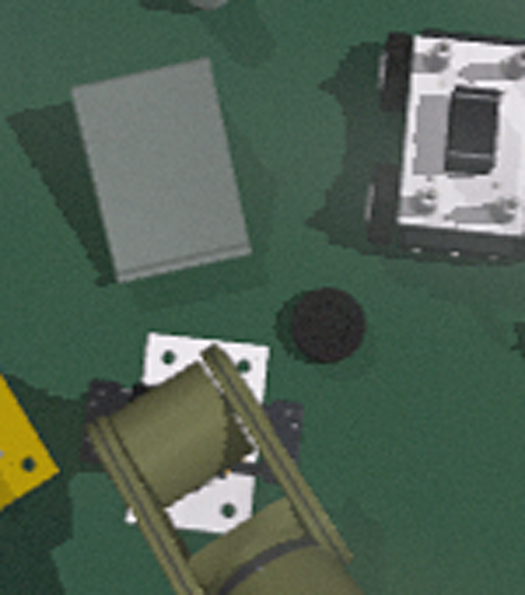

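```bash
python3 -m creep '[[[0,0,0.2,0,1],[0,0,0.2,0,1]]]' 12; python3 -m creep '[[[0,0,-0.1,0,1],[0,0,-0.1,0,1],[0,0,-1.2,0,1],[0,0,-4,0,1],[0,0,-8,0,1],[0,0,-12,0,1],[0,0,-16,0,1],[0,0,-20,0,1]]]' 45;python3 go.py 0.5495 0.0032 0.236 -.109;python3 pic.py pics/h7.png side 250 120 170 140 4.5
```

```text
time_s: 18.38
position: [0.2874, 0.2466, 0.0253]
tcp_rot: [3.139, 0.001, -0.11]
force: [-3.6, -5.2, 11.9]
finger_gap: 0.0157
time_s: 19.05
position: [0.2864, 0.2465, 0.2245]
tcp_rot: [3.141, 0.002, -0.111]
force: [0.6, 0.1, -2.1]
finger_gap: 0.0154
t 19.05 row [28.85 21.27  0.69] turn -0.002 gap 0.0154 F [ 0.6  0.1 -2.1] q6 2.25
```

View pics/h7.png

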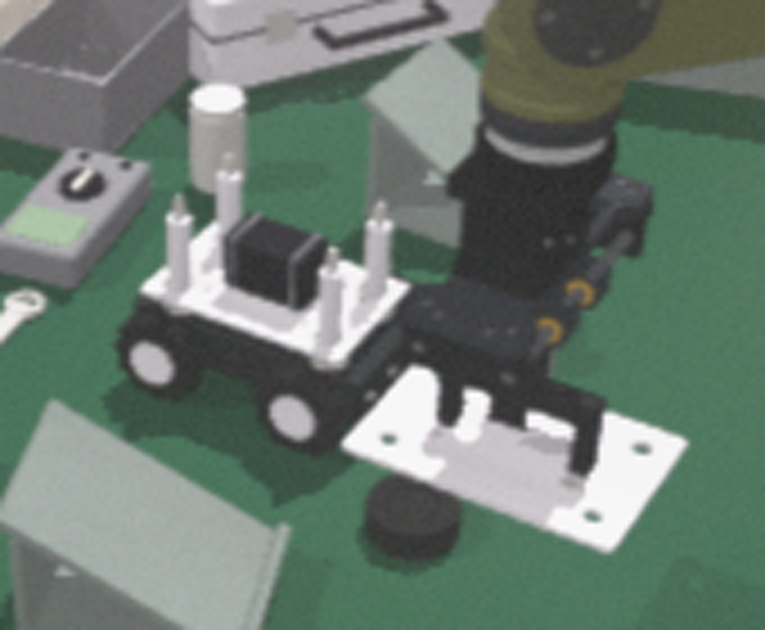

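```bash
python3 -m creep '[[[1,0.7,0,0,1],[3.5,2.6,0,0,1],[6.5,4.8,0,0,1],[9.5,7,0,0,1],[12.5,9.3,0,0,1],[15.5,11.5,0,0,1],[18.5,13.7,0,0,1],[21.5,15.9,0,0,1]]]'; python3 -m creep '[[[3,2,0,0,1],[5,3.6,0,0,1],[6.5,4.8,0,0,1],[7.3,5.4,0,0,1],[7.3,5.4,0,0,1],[7.3,5.4,0,0,1],[7.3,5.4,0,0,1]]]';python3 go.py 0.5495 0.0032 0.236 -.109;python3 pic.py pics/h8.png side 250 110 130 100 6;python3 pic.py pics/h8t.png top 290 150 110 100 6
```

```text
time_s: 19.77
position: [0.4839, 0.0637, 0.2223]
tcp_rot: [-3.141, 0.002, -0.112]
force: [0.1, 0.2, -1.6]
finger_gap: 0.016
time_s: 20.35
position: [0.5492, 0.0043, 0.2235]
tcp_rot: [-3.141, 0.001, -0.11]
force: [0.0, 1.1, -2.0]
finger_gap: 0.0159
t 20.35 row [0.04 0.1  0.63] turn -0.001 gap 0.0159 F [ 0.   1.1 -2. ] q6 1.59
```

View pics/h8.png

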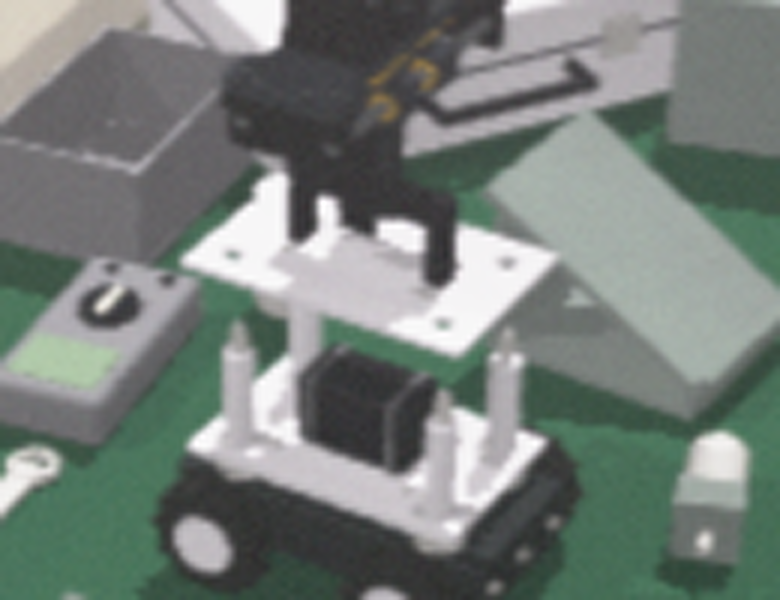

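View pics/h8t.png

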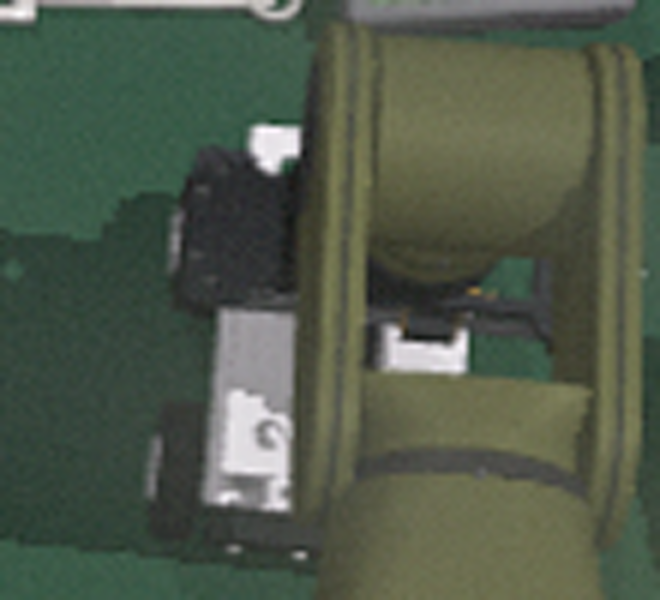

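```bash
cat > m4.py <<'E'
from fit import *
np.set_printoptions(precision=4,suppress=True)
T='top';S='side'
cn=lambda a,b,z:[a*.085,b*.055,z]
hn=lambda a,b,z:[a*.065,b*.035,z]
def run(o,p0):
    def f(q):
        r=R.from_euler('xyz',[q[5],q[4],q[3]])
        return np.concatenate([(proj(n,r.apply(L)+q[:3])-uv).ravel() for n,L,uv in o])
    for g,x0 in((f,[*p0,0,0]),(lambda q:f([*q,0,0]),p0)):
        s=least_squares(g,x0,loss='soft_l1');print(s.x);print(g(s.x).reshape(-1,2).round(1).tolist())
if __name__=="__main__":
    k=(6,250,110)
    run([(S,[hn(1,1,.003),hn(-1,-1,.003),hn(-1,1,.003)],px([(234,254),(508,262),(443,323)],*k)),
     (S,[cn(1,1,.005),cn(-1,1,.003),cn(-1,-1,.005)],px([(181,262),(456,351),(558,258)],*k)),
     (T,[cn(1,1,.005),cn(-1,1,.005),hn(-1,1,.003)],px([(250,126),(222,475),(270,432)],6,290,150))],[.545,0,.19,-.11])
    # seated battery deck (l11: side 260,140 x8) & post shoulders
    s=least_squares(lambda q:np.concatenate([(proj(S,R.from_euler('z',q[2]).apply([hn(1,1,.14),hn(1,-1,.14),hn(-1,-1,.14),hn(-1,1,.14)])+[q[0],q[1],0])-px([(239,224),(329,152),(597,237),(508,319)],8,260,140)).ravel(),
      (proj(S,R.from_euler('z',q[2]).apply([cn(1,1,.08),cn(-1,-1,.08)])+[q[0],q[1],0])-px([(168,356),(652,347)],8,260,140)).ravel()*.01]),[.545,0,-.11])
    print(s.x,s.fun.round(1))
E
python3 m4.py
```

```text
[ 0.5465  0.0035  0.1972 -0.1066  0.0089  0.0229]
[[-0.4, 0.4], [-0.4, 0.4], [-0.2, -0.1], [-0.0, -0.5], [0.2, -0.0], [-0.3, -0.5], [0.6, 0.3], [0.1, -0.1], [-0.3, 1.0]]
[ 0.5466  0.0032  0.1978 -0.1063]
[[-0.4, 0.3], [-0.4, 0.1], [-0.2, 0.1], [-0.1, -0.5], [0.2, 0.3], [-0.3, -0.8], [0.6, 0.3], [0.1, -0.0], [-0.3, 1.0]]
[ 0.5436  0.002  -0.122 ] [ 0.   0.1 -0.  -0.5 -0.3  0.1  0.2  0.2  0.  -0.   0.   0. ]
```

View pics/l11t.png

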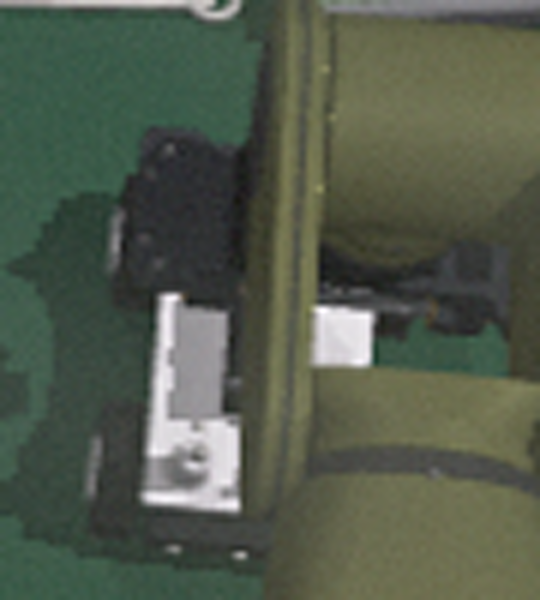

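```bash
python3 -m creep '[[[-0.13,0.18,0.5,0.008,1],[-0.13,0.18,1.2,0.008,1],[-0.13,0.18,2,0.008,1],[-0.13,0.18,2.6,0.008,1],[-0.13,0.18,3,0.008,1],[-0.13,0.18,3,0.008,1],[-0.13,0.18,3,0.008,1]]]';python3 pic.py pics/h9.png side 260 130 90 75 8.8;python3 pic.py pics/h9t.png top 310 160 60 80 7
```

```text
time_s: 21.03
position: [0.5485, 0.0016, 0.1936]
tcp_rot: [-3.142, 0.001, -0.119]
force: [-0.1, -0.1, -1.9]
finger_gap: 0.0153
```

View pics/h9.png

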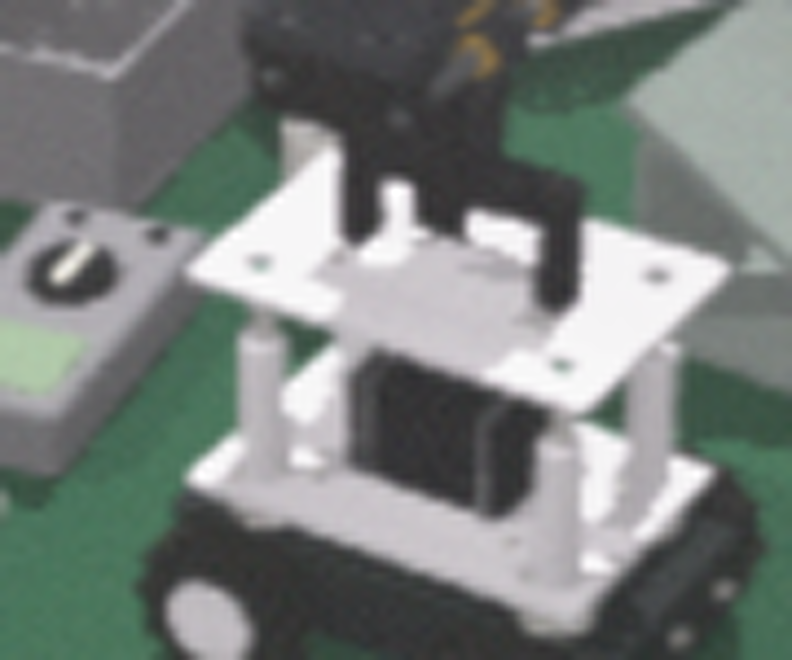

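View pics/h9t.png

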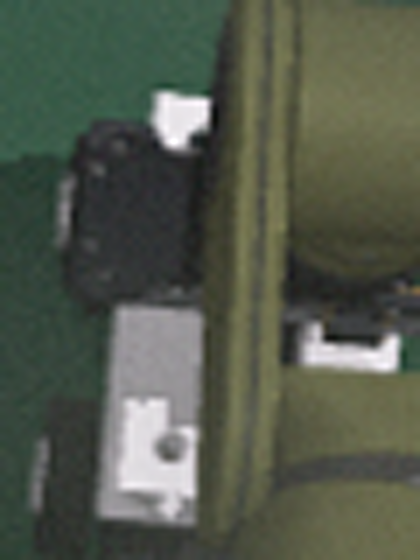

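```bash
cat > m5.py <<'E'
from m4 import *
k=(8.8,260,130)
def rel(zu,hs,cs=None):
    L=[hn(1,1,.003),hn(-1,-1,.003),hn(-1,1,.003)]
    s=least_squares(lambda q:(proj(S,R.from_euler('z',q[2]).apply(L)+[q[0],q[1],zu])-px(hs,*k)).ravel(),[.545,0,-.11])
    print(zu,s.x,s.fun.round(1))
for zu in(.164,.166,.168):rel(zu,[(260,262),(656,274),(563,365)])
E
python3 m5.py
```

```text
0.164 [ 0.5481 -0.0062 -0.1113] [ 0.2  0.1 -0.1  0.1 -0.  -0.1]
0.166 [ 0.5469 -0.0034 -0.1119] [ 0.1  0.1 -0.1  0.1 -0.  -0.1]
0.168 [ 0.5457 -0.0006 -0.1125] [ 0.   0.  -0.   0.1 -0.  -0.1]
```

```bash
python3 - <<'E'
import cv2
from bench import eyes
a=cv2.imread("pics/top0.png");b=eyes.read_camera("top");cv2.imwrite("pics/top9.png",b)
f=lambda i,x,y:cv2.resize(i[y:y+26,x:x+26],None,fx=15,fy=15,interpolation=cv2.INTER_CUBIC)
cv2.imwrite("pics/z1.png",cv2.hconcat([f(a,318,212),f(b,318,212)]))
E
```

```text
(no output)
```

View pics/z1.png

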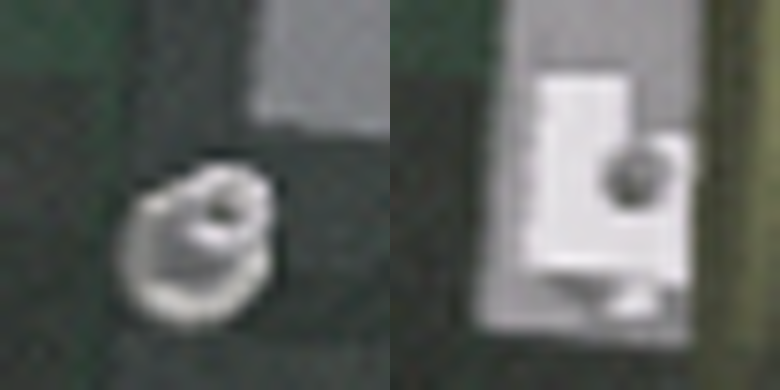

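```bash
cat > inv.py <<'E'
from fit import *
def inv(n,uv,z):
    c=CAL[n];Rm,_=cv2.Rodrigues(c['rvec']);C=-Rm.T@c['tvec'].ravel()
    d=Rm.T@np.linalg.solve(c['mtx'],[uv[0],uv[1],1.]);return C+d*(z-C[2])/d[2]
if __name__=="__main__":
    a=inv('top',(332.8,225.1),.14);b=inv('top',(333.93,223.4),.169);print(a,b,b-a)
    r=R.from_euler('z',-.111).apply([-.065,.035,0]);print("chassis from a",a-r,"deck from b",b-r)
E
python3 inv.py
```

```text
[0.48681891 0.04290084 0.14      ] [0.4878632  0.04253857 0.169     ] [ 0.00104429 -0.00036226  0.029     ]
chassis from a [0.54754186 0.00091604 0.14      ] deck from b [0.54858615 0.00055378 0.169     ]
```

```bash
python3 - <<'E' 
from m4 import *
k=(8.8,260,130)
h=px([(260,262),(656,274),(563,365)],*k)
for yaw,x,y in((-.122,.5436,.002),(-.111,.5455,.001)):
    P=R.from_euler('z',yaw).apply([hn(1,1,.169),hn(-1,-1,.169),hn(-1,1,.169)])+[x,y,0]
    print((h-proj(S,P)).round(2).tolist())
p=proj(S,[[.545,0,.169],[.555,0,.169],[.545,.01,.169],[.545,0,.179]]);print((p[1:]-p[0]).round(2).tolist())
E
```

```text
[[-0.27, -0.97], [-0.24, -1.24], [-0.07, -1.07]]
[[0.13, -0.82], [0.19, -0.82], [0.14, -0.7]]
[[-2.77, -0.7], [-1.25, 1.5], [0.05, -2.58]]
```

Top and side views agree that the deck is about 1 mm too far +x. I'll correct that and lower it over the stud tips.

```bash
python3 -m creep '[[[-0.1,-0.03,0,0,1],[-0.1,-0.03,0.3,0,1],[-0.1,-0.03,0.6,0,1],[-0.1,-0.03,0.9,0,1],[-0.1,-0.03,1.2,0,1],[-0.1,-0.03,1.5,0,1],[-0.1,-0.03,1.5,0,1]]]';python3 pic.py pics/h10.png side 260 130 90 75 8.8;python3 - <<'E'
import cv2
from bench import eyes
b=eyes.read_camera("top")
cv2.imwrite("pics/h10t.png",cv2.resize(b[212:238,318:344],None,fx=15,fy=15,interpolation=cv2.INTER_CUBIC))
E
```

```text
time_s: 21.77
position: [0.5471, 0.0021, 0.178]
tcp_rot: [3.142, 0.002, -0.119]
force: [-0.1, 0.2, -3.5]
finger_gap: 0.0162
```

View pics/h10.png

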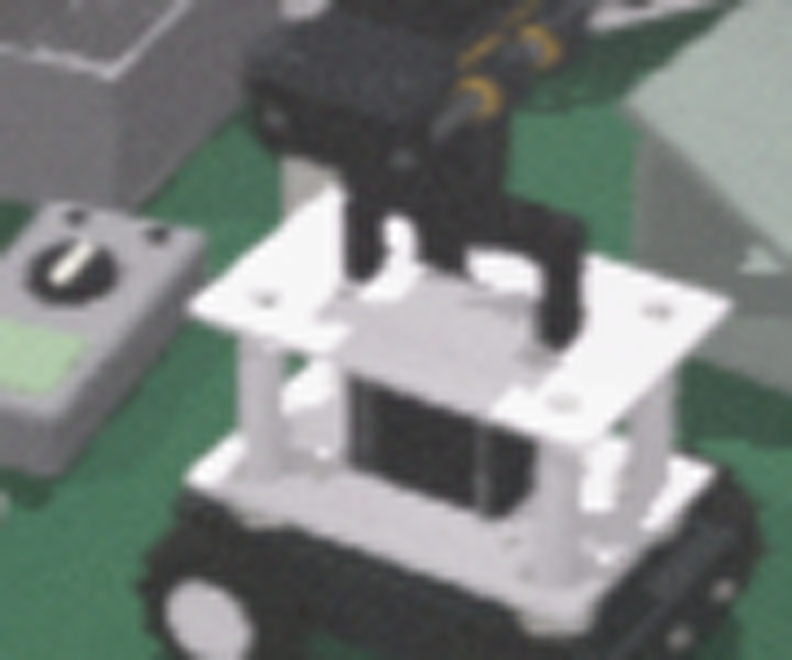

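View pics/h10t.png

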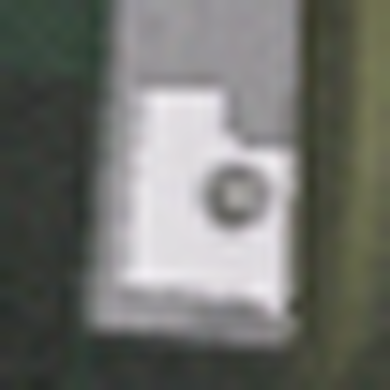

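The stud tip is centred in the near-left hole, at (236,196) in the top crop, and all the visible holes show studs. Continuing slowly.

```bash
python3 -m creep '[[[0,0,0.2,0,1],[0,0,0.4,0,1],[0,0,0.6,0,1],[0,0,0.7,0,1],[0,0,0.7,0,1]]]';python3 pic.py pics/h11.png side 260 130 90 75 8.8
```

```text
time_s: 22.28
position: [0.5475, 0.0021, 0.1717]
tcp_rot: [3.142, 0.001, -0.119]
force: [-0.2, -0.3, -1.6]
finger_gap: 0.0159
```

View pics/h11.png

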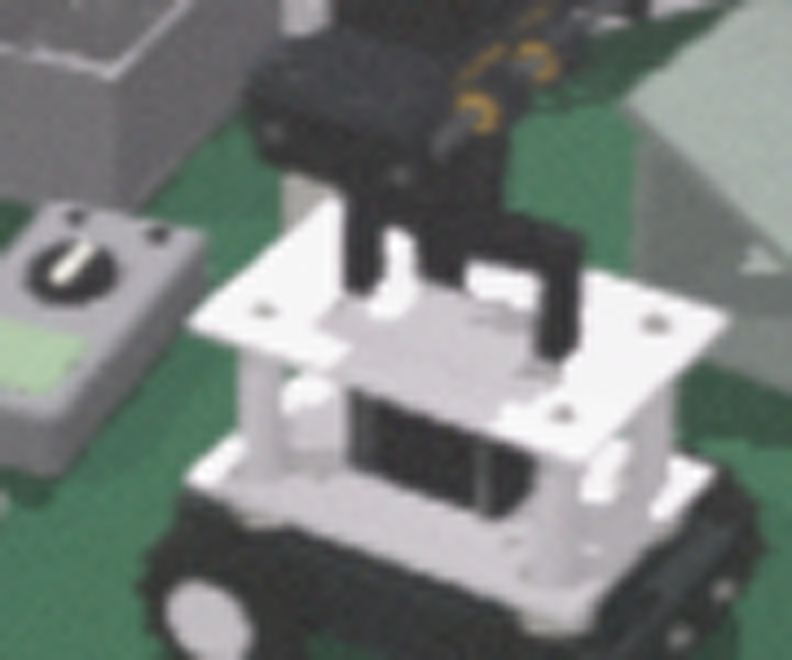

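```bash
python3 -m creep '[[[0,0,0.15,0,1],[0,0,0.3,0,1],[0,0,0.45,0,1],[0,0,0.45,0,1]]]';python3 -m creep '[[[0,0,0.1,0,1],[0,0,0.2,0,1],[0,0,0.2,0,1]]]';python3 pic.py pics/h12.png side 260 130 90 75 8.8;python3 pic.py pics/h12t.png top 318 212 26 26 15
```

```text
time_s: 22.67
position: [0.5475, 0.0021, 0.1672]
tcp_rot: [3.142, 0.001, -0.119]
force: [-0.3, -0.7, -1.5]
finger_gap: 0.0156
time_s: 22.92
position: [0.5477, 0.002, 0.1655]
tcp_rot: [3.142, 0.0, -0.119]
force: [-0.4, 0.6, -1.6]
finger_gap: 0.0159
```

View pics/h12.png

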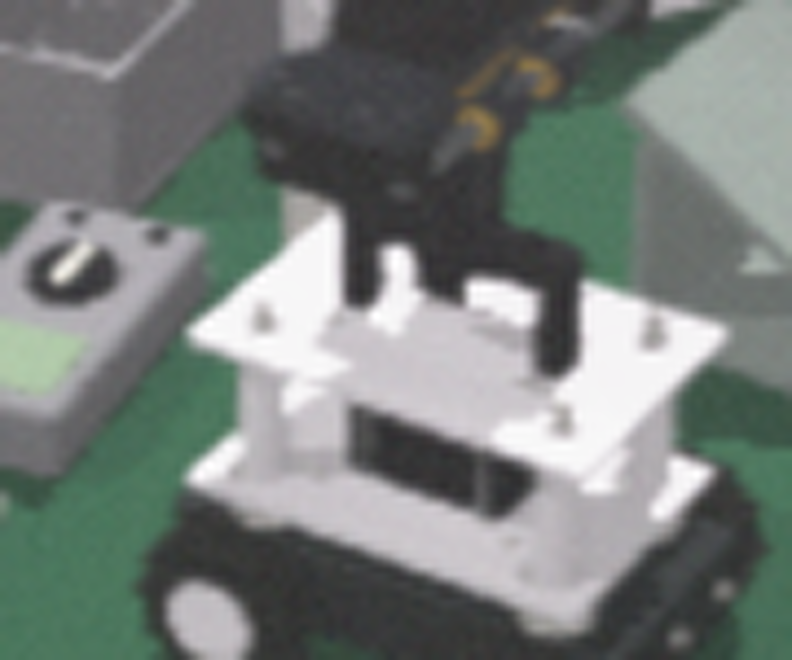

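View pics/h12t.png

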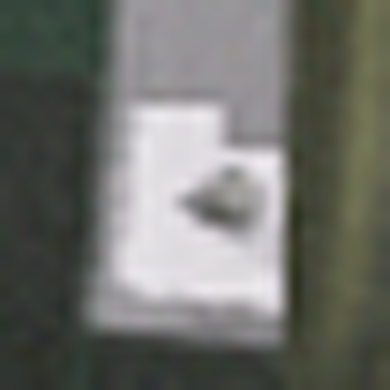

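```bash
python3 -m creep '[[[0,0,0.1,0,1],[0,0,0.2,0,1],[0,0,0.2,0,1]]]';python3 -m creep '[[[0,0,0.1,0,1],[0,0,0.1,0,1]]]';python3 -m creep '[[[0,0,0.1,0,1],[0,0,0.1,0,1]]]'
```

```text
time_s: 23.27
position: [0.5479, 0.0021, 0.1653]
tcp_rot: [-3.142, -0.0, -0.119]
force: [-3.7, 1.3, 5.4]
finger_gap: 0.0157
time_s: 23.43
position: [0.548, 0.0021, 0.1653]
tcp_rot: [3.141, -0.001, -0.119]
force: [-5.1, 1.7, 9.1]
finger_gap: 0.0157
time_s: 23.6
position: [0.548, 0.0021, 0.1653]
tcp_rot: [3.141, -0.001, -0.119]
force: [-8.1, 0.8, 13.8]
finger_gap: 0.0158
```

```bash
python3 -m creep '[[[0,0,-0.15,0,1],[0,0,-0.15,0,1]]]'; python3 pic.py pics/h13.png side 275 145 75 60 10
```

```text
time_s: 23.77
position: [0.5482, 0.002, 0.1653]
tcp_rot: [3.142, -0.001, -0.119]
force: [-4.0, 2.0, 7.7]
finger_gap: 0.0158
```

View pics/h13.png

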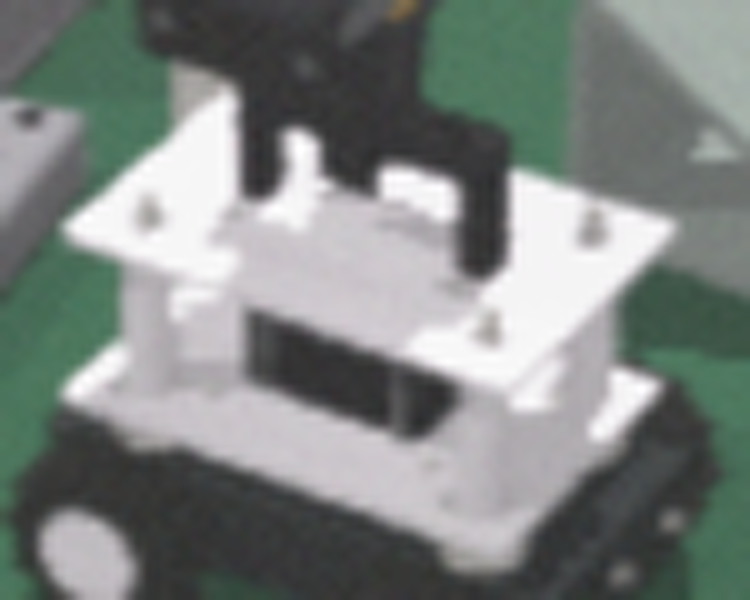

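Stud protrusion is about 35 px in this crop at all three visible posts, roughly 13 mm, which matches a seated plate. Easing the load, then releasing.

```bash
python3 -m creep '[[[0,0,-0.1,0,1],[0,0,-0.1,0,1]]]'; python3 -m creep '[[[0,0,0,0,2],[0,0,0,0,2.5],[0,0,0,0,3.5],[0,0,0,0,4.5],[0,0,0,0,5.5],[0,0,0,0,6]]]'; python3 -m creep '[[[0,0,0,0,6],[0,0,-0.5,0,6],[0,0,-2,0,6],[0,0,-5,0,6],[0,0,-8,0,6],[0,0,-12,0,6],[0,0,-16,0,6],[0,0,-16,0,6]]]'; python3 pic.py pics/h14.png side 260 130 90 75 8.8
```

```text
time_s: 23.98
position: [0.5482, 0.002, 0.1653]
tcp_rot: [-3.142, -0.001, -0.119]
force: [-3.1, 0.2, 6.0]
finger_gap: 0.0154
time_s: 24.48
position: [0.5477, 0.002, 0.1639]
tcp_rot: [-3.142, 0.0, -0.119]
force: [-1.0, -1.3, 0.3]
finger_gap: 0.0461
time_s: 25.15
position: [0.551, 0.0018, 0.3353]
tcp_rot: [-3.141, -0.017, -0.119]
force: [0.7, -0.5, 0.7]
finger_gap: 0.06
```

View pics/h14.png

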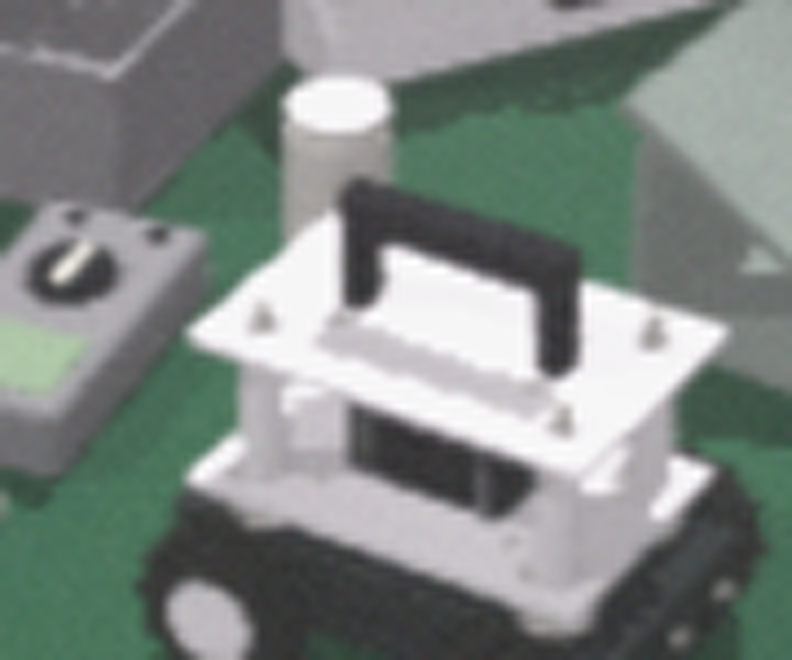

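The handle deck is seated, but the far-right stud is hidden behind the handle. I'll move the arm back to check from the top camera.

```bash
python3 -m creep '[[[-2,0,0,0,6],[-5,0,0,0,6],[-9,0,0,0,6],[-13,0,0,0,6],[-17,0,0,0,6],[-20,0,0,0,6],[-22,0,0,0,6],[-22,0,0,0,6]]]'; python3 pic.py pics/f.png top 210 130 200 150 4; python3 pic.py pics/fs.png side 220 100 190 170 4
```

```text
time_s: 25.87
position: [0.3269, 0.0286, 0.324]
tcp_rot: [-3.141, -0.002, -0.119]
force: [1.0, -0.2, 0.8]
finger_gap: 0.06
```

View pics/f.png

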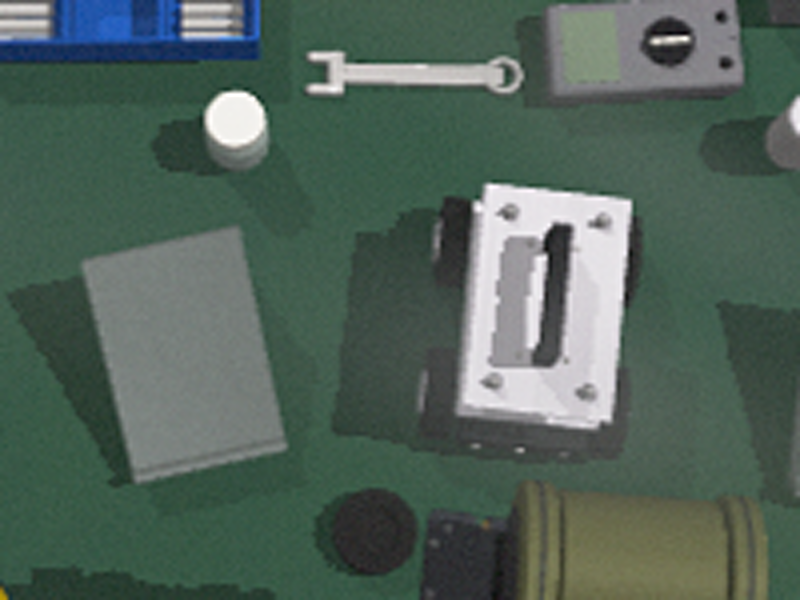

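View pics/fs.png

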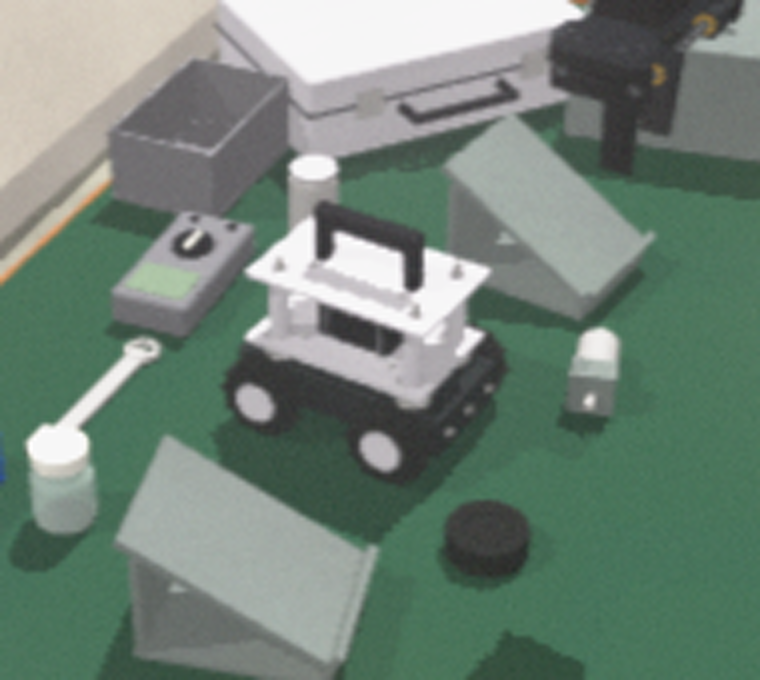

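The top crop shows all four studs through the handle deck, at (510,212), (603,221), (492,381) and (588,391). Both decks look level, the bystanders are where they were, and the arm is clear. Handing in.

```bash
python3 -c "
from bench import manip;print(manip.job_done())"
```

```text
the job is handed in; nothing more can be done
None
```

Both decks are on the chassis: the battery deck rests on the collars and the handle deck on the shoulders. I set each one down in the gripper, released it, and handed the job in at about 26 s.

- **Levelling:** each deck came off its stand still tilted about 30°. I pressed its low edge on a clear patch of bench until it lay flat, gripped it harder and lowered it over the posts. The largest tool force I read was about 16 N (handle deck touching the shoulders).
- **Last checks:** the top view shows all four studs through the handle deck. In the side view about 13 mm of stud stands above the plate at each of the three visible posts, as expected for a seated plate, and both decks look level. The spare wheel, gear motor, jar, meter and wrench look unmoved. I didn't re-check the screwdriver after the last move, or the yellow look-alikes closely.
- **Disagreement:** before the handle deck went on, the two cameras gave chassis positions about 2 mm apart. Comparing hole and stud within the same picture settled it, and I shifted the deck about 1 mm.

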